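# Nest the empty parts boxes and shut them away

## Robot

A 6-joint arm with a two-finger parallel gripper is mounted at the origin on the work surface. World frame = base frame: x ahead of the robot, y to its left, z up, the work surface at z = 0. Lengths are in mm, angles in rad, forces in N, time in s.
With the tool pointing down it reaches from about 275 to 750 mm from the base axis. Payload 10.2 kg.
Tool frame: the origin (TCP) lies at the very end of the fingers, on their centre line; the grasp point (between the pads) lies 19 mm behind it; y points along the fingers, x is the direction in which the jaws open and shut, and the axes are right-handed (so a half turn about y gives the same grasp; the last joint's range is limited). The gripper opens to 85 mm and grips with 20 to 120 N. Pads are 22 mm wide; open, the fingers measure 114 mm over their backs; the gripper's body (76 mm by 85 mm) begins 54 mm behind the grasp point. The pads swing forward as they close: fully open they stand 13 mm farther back than shut.
Start: joints at [0.992, 0.313, 1.498, -0, 1.331, -0.223], TCP at [182.892, 492.12, 231.294] pointing down, gripper open.
Joint ranges: [-2.94, 2.94], [-0.97, 2.17], [0.19, 2.56], [-1.23, 4.37], [0.02, 3.11], [-2.88, 2.88]. Speed limits (rad/s): [2.39, 2.39, 3.01, 3.14, 3.14, 3.14].

## Interface

Orientations are given as a unit quaternion [w, x, y, z].
In Python, from rig import telemetry, imaging, ctrl gives the robot as it stands.
- The arm moves only by the shell command python3 -m handwheel 'ROWS' [FORCE]. ROWS is JSON, a list of rows, each an object with "delta_pos": the shift along the tool's x, y, z in cm, a list of three; "twist": the turn, a rotation vector about the tool's x, y, z in rad, a list of three; "jaw": the opening, from 0 (shut) to 1 (fully open). A call has exactly 10 rows; each row is the pose to reach, as a shift and turn from the pose commanded when the call began, along the tool's axes at that moment; what a row does not reach only later rows make up. A row lasts 1/12 s, in which the tool goes at most 41.7 mm and 7.16 degrees, less where a joint would pass 70% of its speed; a pose out of reach is approached as far as the arm can. A call with a gripper value outside its range is refused whole. The fingers move at their own pace and stop on an object; FORCE is the grip in N (left out, the last holds). Time passes only in rows, so rows that repeat a pose let the fingers close, or fill a call up. It gives the time, the measured TCP pose, the force and the opening at its end, in the units of the state.
- telemetry.sense(): the state, without advancing time (a new reading comes with each control period).
- imaging.capture(name): name is "side" or "top" or "wrist"; returns a dict with "frame" (420x560x3 uint8, red, green, blue), "z_map" (420x560 float32, mm along the optical axis (not along the pixel's ray), 0 where there is no reading), "fx", "fy", "cx", "cy" (pixels), "D" ([k1, k2, p1, p2, k3] as OpenCV has them; the pictures are not rectified), "rvec" (rotation vector, rad) and "tvec" (3), from world to camera coordinates, as OpenCV has them. Camera axes: x right, y down, z forward; pixel columns grow to the right and rows downward; lengths in mm; the calibration is good to about 2 mm. A picture is of the moment at which its call begins.
- ctrl.finish_job(): hands the job in, once; it reports no verdict.
The state is a dict: "time_s": time; "joints": joint angles; "dq": joint speeds; "tau": joint torques, N m; "eef_pos": TCP position; "ee_rot": TCP orientation; "force": force on the tool from outside, world axes, zero at the start; "wrist_torque": the same for the moment, N m; "grip_width": opening from 0.0 (shut) to 1.0 (fully open).
Only numpy, scipy, OpenCV 4.12 (cv2) and the standard library are available. Lean on these libraries where they do the work, as an engineer would, in place of code of your own. Each camera call takes 0.05 s, during which the arm holds its last target.

## Task

Clear the desk for recording: one at a time and largest first, nest the three empty parts boxes, blue into the grey storage box, yellow into the blue, green into the yellow, each fully down on the floor of the one around it, then put the grey lid squarely on the storage box so that it sits down over the rim. Lower the boxes and the lid into place (only the last couple of centimetres may be a drop), and leave the battery tray and everything else on the desk where it is.

Things in the scene. Friction and masses are not known exactly. Their poses are not given: they have to be found in the camera images.
- storage_box_centre (a point): the storage box: grey plastic, open-topped, loose on the desk, biggest of the nesting set; outside 122 long x 88 wide x 62 mm high, walls and floor 3 mm (inside 116 x 82), 0.45 kg. This point is the centre of the box, half-way up (31 mm above its underside, 31 mm below its rim); x along the length, y across the width, z up
- large_box_centre (a point): the largest of the three graded empty boxes: open-topped, plain blue plastic, paper label on each short end; outside 102 long x 68 wide x 55 mm high, walls and floor 2.5 mm. This point is the centre of the box, half-way up (27.5 mm above its underside); x along the length, y across the width, z up. Can be held across its width
- medium_box_centre (a point): the middle of the three graded empty boxes: open-topped, plain yellow plastic, paper label on each short end; outside 87 long x 53 wide x 52 mm high, walls and floor 2.5 mm. This point is the centre of the box, half-way up (26 mm above its underside); x along the length, y across the width, z up. Can be held across its width
- small_box_centre (a point): the smallest of the three graded empty boxes: open-topped, plain green plastic, paper label on each short end; outside 72 long x 38 wide x 49 mm high, walls and floor 2.5 mm. This point is the centre of the box, half-way up (24.5 mm above its underside); x along the length, y across the width, z up. Can be held across its width
- lid_grip (a point): lid of the storage box: grey plate 136 x 102 x 4 mm, under it a 10 mm deep skirt (inside 130 x 96) that goes outside the box's rim; on top a black handle bar 80 x 14 x 14 mm along the length, 12 mm gap under it. This point: centre of the bar, 33 mm above the skirt's lower edge, 23 above the plate's underside; x along the length, z up. Starts skirt down on the desk; when shut this point is 85 mm above the desk
- battery_tray: white open tray 100 x 74 x 30 mm with four AA batteries lying in it; still in use, stays where it is. Origin: centre of its underside
- nine_volt: block battery, black with a copper-coloured end, lying flat, 48 x 26 x 17 mm; stays where it is. Origin: underside, near the centre
- marker: white marker pen with a red cap, lying, 135 mm long, 17 mm thick; stays where it is. Origin: underside at mid-length
- notebook: red spiral notebook, closed, 150 x 107 x 10 mm; stays where it is. Origin: centre of its underside
- mug: blue ceramic mug, 80 mm across, 92 mm high, handle to its +y; stays where it is. Origin: centre of its underside

How it is judged:
By the outcome, as a careful person would: the job done as asked, in the order asked, and still so for the second after the job is handed in, with the robot touching nothing.
It also fails if it takes over 72 s, if anything falls off the work surface, if the arm or the gripper's body presses on something with over 40 N, if the wrist force passes 120 N, or if a joint passes its speed limit or range.

## Working session

There is one attempt and no reset: what is moved stays moved. The work goes in short steps, Python scripts to look and compute and a shell command to move; the robot and the scene stay as the last step left them, time stands still between calls to the robot, and variables do not carry over. Pictures are saved under pics/ and viewed, and the job is handed in when it is done.

```bash
ls; mkdir -p pics
python3 - <<'E'
from rig import telemetry, imaging
import cv2,numpy as np
print(telemetry.sense())
for n in ["top","side","wrist"]:
    d=imaging.capture(n); np.savez(f"{n}0.npz",**d)
    cv2.imwrite(f"pics/{n}0.png",d["frame"][:,:,::-1]); print(n,d["fx"],d["fy"],d["cx"],d["cy"],d["D"],d["rvec"],d["tvec"])
E
```

```text
pics
{'time_s': 0.0, 'joints': array([ 9.91595334e-01,  3.13479381e-01,  1.49845820e+00,  2.20073290e-05,
        1.33098472e+00, -2.23429575e-01]), 'dq': array([ 8.47810843e-06,  1.58148738e-03,  4.40449510e-04,  4.08489716e-04,
       -9.07630640e-05, -9.95024720e-04]), 'tau': array([ 2.44997726e-03, -4.12266684e+01, -2.59738129e+01, -2.54805235e-05,
        4.21038712e-03, -1.25980881e-05]), 'eef_pos': array([182.73990111, 491.8934158 , 230.71209055]), 'ee_rot': array([-0.58041631,  0.5807546 ,  0.40319519, -0.40407256]), 'force': array([-0.25621971,  0.23671095,  0.41797492]), 'wrist_torque': array([ 0.00178055, -0.00341807,  0.00609592]), 'grip_width': 0.9994192522002827}
top 379.2445111042395 379.2445111042395 278.46884917069343 208.79442287885172 [-0.02918462  0.          0.          0.          0.        ] [ 2.15605944 -2.1705968   0.14986098] [  -2.65260392  539.90042953 1050.15213985]
side 387.7470791117619 387.7470791117619 276.636135068737 205.97188586290434 [-0.05937641  0.          0.          0.          0.        ] [ 0.05068591 -2.84843369  1.25013948] [ 520.21121314   47.7025912  1016.82740344]
wrist 372.88884297904207 372.88884297904207 285.13316423820163 209.20339328742867 [-0.00460654  0.          0.          0.          0.        ] [-2.36788629 -1.64639651 -0.24703022] [-524.57460912  -38.46938363  380.1219244 ]
```

View pics/top0.png

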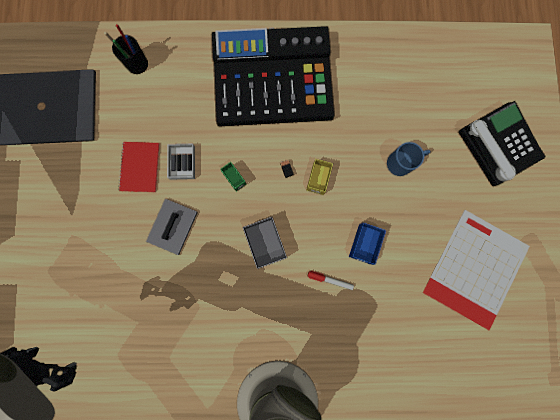

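View pics/side0.png

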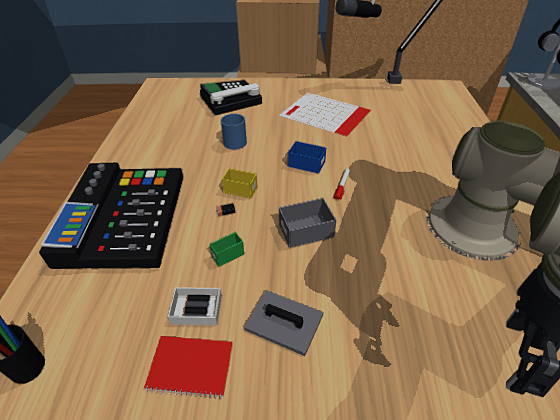

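View pics/wrist0.png

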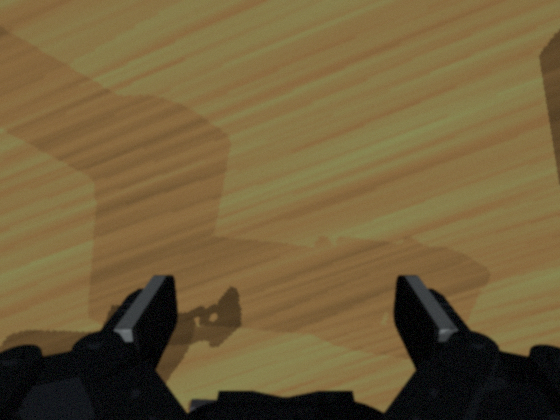

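The top view shows the storage box at pixel (265,243), blue at (368,243), yellow at (320,176), green at (233,176) and the lid at (172,227). The battery tray (181,161) and the 9V battery (287,168) are close by. Next I'll fit the boxes' poses in 3D.

```bash
cat > h.py <<'E'
import numpy as np,cv2
from scipy.optimize import least_squares
from scipy.spatial.transform import Rotation as R
DIM=dict(storage=(122,88,62,3),large=(102,68,55,2.5),medium=(87,53,52,2.5),small=(72,38,49,2.5))
def cloud(d):
    z=d["z_map"]; v,u=np.nonzero(z>0)
    K=np.array([[d["fx"],0,d["cx"]],[0,d["fy"],d["cy"]],[0,0,1.]])
    p=cv2.undistortPoints(np.stack([u,v],1).astype(float)[:,None],K,np.asarray(d["D"],float))[:,0]
    zz=z[v,u].astype(float); c=np.c_[p*zz[:,None],zz]
    Rm=cv2.Rodrigues(np.asarray(d["rvec"],float))[0]
    return (c-np.asarray(d["tvec"],float).ravel())@Rm, d["frame"][v,u].astype(int), np.c_[u,v]
def sdbox(p,h):
    q=np.abs(p)-h
    return np.linalg.norm(np.maximum(q,0),axis=1)+np.minimum(q.max(1),0)
def sdopen(p,dim):   # p local, origin underside centre
    l,w,h,t=dim
    o=sdbox(p-[0,0,h/2],np.array([l,w,h])/2)
    i=sdbox(p-[0,0,t+50+h/2],np.array([l-2*t,w-2*t,h+100])/2)
    return np.maximum(o,-i)
def sdlid(p):        # origin at skirt lower edge centre
    pl=sdbox(p-[0,0,7],np.array([136,102,14])/2)
    b=sdbox(p-[0,0,33],np.array([80,14,14])/2)
    return np.minimum(pl,b)
def fit(pts,sd,x0,z0=0,free_z=False):
    def loc(q):
        c,s=np.cos(q[2]),np.sin(q[2]); P=pts-[q[0],q[1],z0+(q[3] if free_z else 0)]
        return np.c_[c*P[:,0]+s*P[:,1],-s*P[:,0]+c*P[:,1],P[:,2]]
    best=None
    for a in ([0,np.pi/2,np.pi/4,-np.pi/4] if x0[2] is None else [x0[2]]):
        r=least_squares(lambda q:sd(loc(q)),list(x0[:2])+[a]+([0] if free_z else []),loss="soft_l1",f_scale=2,x_scale=[1,1,.02]+([1] if free_z else []))
        if best is None or r.cost<best.cost: best=r
    q=best.x.copy(); q[2]=(q[2]+np.pi/2)%np.pi-np.pi/2
    return q, np.median(np.abs(sd(loc(best.x))))
E
python3 - <<'E'
from h import *
seeds={"storage":(265,243),"large":(368,243),"medium":(320,176),"small":(233,176),"lid":(172,227)}
rad={"storage":85,"large":75,"medium":62,"small":55,"lid":95}
T=np.load("top0.npz");S=np.load("side0.npz")
PT,CT,uv=cloud(T);PS,CS,_=cloud(S)
for n,(u,v) in seeds.items():
    i=np.argmin(((uv-[u,v])**2).sum(1)); c=PT[i,:2]
    sd=sdlid if n=="lid" else (lambda p:sdopen(p,DIM[n]))
    for nm,P in (("top",PT),("side",PS),("both",np.vstack([PT,PS]))):
        x0=np.r_[c,np.nan]
        k=(np.hypot(*(P[:,:2]-c).T)<rad[n])&(P[:,2]>6)&(P[:,2]<90)
        q,m=fit(P[k],sd,(c[0],c[1],None)); print(n,nm,k.sum(),q.round(3),np.degrees(q[2]).round(1),"med",m.round(2))
    t=(np.hypot(*(PT[:,:2]-c).T)>rad[n])&(np.hypot(*(PT[:,:2]-c).T)<rad[n]+10); print("  table z",np.median(PT[t,2]))
E
```

```text
storage top 341 [4.45209e+02 3.39560e+01 3.37000e-01] 19.3 med 0.4
storage side 1726 [4.43367e+02 3.36950e+01 3.36000e-01] 19.2 med 0.63
storage both 2067 [4.43323e+02 3.35610e+01 3.37000e-01] 19.3 med 0.64
  table z -0.30999849237358024
large top 449 [ 4.40062e+02 -2.58124e+02 -3.46000e-01] -19.8 med 0.34
large side 874 [ 4.38502e+02 -2.55706e+02 -3.42000e-01] -19.6 med 0.7
large both 1323 [ 4.38610e+02 -2.55588e+02 -3.40000e-01] -19.5 med 0.67
  table z -0.6871155911698195
medium top 264 [ 6.35077e+02 -1.25323e+02 -2.74000e-01] -15.7 med 0.36
medium side 758 [ 6.33513e+02 -1.24815e+02 -2.54000e-01] -14.6 med 0.66
medium both 1022 [ 6.33282e+02 -1.24722e+02 -2.62000e-01] -15.0 med 0.64
  table z -0.47486098008916977
small top 176 [6.37926e+02 1.25009e+02 6.24000e-01] 35.8 med 0.4
small side 753 [6.35631e+02 1.25542e+02 6.21000e-01] 35.6 med 0.6
small both 929 [6.35921e+02 1.24495e+02 6.29000e-01] 36.1 med 0.64
  table z -0.0838381991566253
lid top 1691 [ 4.95041e+02  3.05070e+02 -3.96000e-01] -22.7 med 1.28
lid side 2952 [ 4.92948e+02  3.04503e+02 -3.92000e-01] -22.4 med 0.96
lid both 4643 [ 4.93474e+02  3.04605e+02 -3.92000e-01] -22.5 med 1.09
  table z -0.1580487004692657
```

```bash
cat > plan.py <<'E'
from h import *
from rig import telemetry
def rotq(q): return R.from_quat([q[1],q[2],q[3],q[0]])
def plan(tgt,jawyaw=None,verbose=True):
    """tgt: TCP xyz world mm ; jawyaw: yaw of the tool x axis (mod pi), tool y straight down"""
    s=telemetry.sense(); r=rotq(s["ee_rot"]); p=s["eef_pos"]
    M=r.as_matrix(); cur=np.arctan2(M[1,0],M[0,0])
    d=M.T@(np.asarray(tgt,float)-p)/10
    out=[]
    for k in ([0,1] if jawyaw is not None else [None]):
        if k is None: a=cur
        else:
            a=jawyaw+np.pi*k
        X=np.array([np.cos(a),np.sin(a),0]);Y=np.array([0,0,-1.]);Z=np.cross(X,Y)
        tw=(r.inv()*R.from_matrix(np.c_[X,Y,Z])).as_rotvec()
        out.append((tw.round(3),round(float(np.degrees(a)),1)))
    print("t",round(s["time_s"],2),"p",p.round(1),"jawyaw",np.degrees(cur).round(1),"tilt",np.degrees(np.arccos(-M[2,1])).round(2),"j",s["joints"].round(2),"F",s["force"].round(1),"w",round(s["grip_width"],3))
    print(" delta_cm",d.round(2)," twists",out)
E
python3 - <<'E'
from plan import *
plan([438.6,-255.6,180],-0.343+np.pi/2)
s=telemetry.sense();M=rotq(s["ee_rot"]).as_matrix();print(M.round(3))
d=np.load("wrist0.npz");Rm=cv2.Rodrigues(d["rvec"])[0];c=-Rm.T@d["tvec"];print("cam in tool",M.T@(c-s["eef_pos"]),"axes in tool",(M.T@Rm.T).round(2))
E
```

```text
t 0.15 p [182.8 492.  230.9] jawyaw 69.6 tilt 0.06 j [ 0.99  0.31  1.5  -0.    1.33 -0.22] F [-0.   0.3 -0.7] w 1.0
 delta_cm [-61.16   5.14 -50.02]  twists [(array([-0.   , -0.013, -0.001]), 70.3), (array([ 1.000e-03,  3.129e+00, -0.000e+00]), 250.3)]
[[ 0.348 -0.001 -0.937]
 [ 0.937 -0.001  0.348]
 [-0.001 -1.     0.   ]]
cam in tool [   0.21938688 -142.79502363   75.57085145] axes in tool [[ 1.    0.   -0.  ]
 [ 0.   -0.3   0.96]
 [-0.   -0.96 -0.3 ]]
```

```bash
python3 -m handwheel '[{"delta_pos":[-1.5,0.1,-1.2],"twist":[0,0,0],"jaw":1},{"delta_pos":[-4.5,0.3,-3.7],"twist":[0,0,0],"jaw":1},{"delta_pos":[-7.7,0.5,-6.3],"twist":[0,0,0],"jaw":1},{"delta_pos":[-10.9,0.7,-8.9],"twist":[0,0,0],"jaw":1},{"delta_pos":[-14.1,1,-11.5],"twist":[0,0,0],"jaw":1},{"delta_pos":[-17.3,1.3,-14.1],"twist":[0,0,0],"jaw":1},{"delta_pos":[-20.5,1.6,-16.7],"twist":[0,0,0],"jaw":1},{"delta_pos":[-23.7,1.9,-19.3],"twist":[0,0,0],"jaw":1},{"delta_pos":[-26.9,2.2,-21.9],"twist":[0,0,0],"jaw":1},{"delta_pos":[-30.1,2.5,-24.5],"twist":[0,0,0],"jaw":1}]' 40
python3 -c "
from plan import *
plan([438.6,-255.6,180],-0.343+np.pi/2)"
```

```text
time_s: 0.98
eef_pos: [307.6, 122.8, 206.3]
ee_rot: [-0.58, 0.581, 0.404, -0.404]
force: [1.1, 0.8, 0.5]
grip_width: 1.003
t 0.98 p [307.6 122.8 206.3] jawyaw 69.6 tilt 0.04 j [ 0.02 -0.11  2.04  0.    1.21 -1.19] F [1.1 0.8 0.5] w 1.003
 delta_cm [-30.92   2.64 -25.44]  twists [(array([ 0.001, -0.012,  0.   ]), 70.3), (array([-0.000e+00,  3.129e+00,  1.000e-03]), 250.3)]
```

```bash
python3 -m handwheel '[{"delta_pos":[-3.2,0.3,-2.6],"twist":[0,0,0],"jaw":1},{"delta_pos":[-6.4,0.5,-5.2],"twist":[0,0,0],"jaw":1},{"delta_pos":[-9.6,0.8,-7.9],"twist":[0,0,0],"jaw":1},{"delta_pos":[-12.8,1.1,-10.5],"twist":[0,0,0],"jaw":1},{"delta_pos":[-16,1.4,-13.2],"twist":[0,0,0],"jaw":1},{"delta_pos":[-19.2,1.7,-15.8],"twist":[0,0,0],"jaw":1},{"delta_pos":[-22.4,2,-18.4],"twist":[0,0,0],"jaw":1},{"delta_pos":[-25.6,2.2,-21],"twist":[0,0,0],"jaw":1},{"delta_pos":[-28.8,2.5,-23.6],"twist":[0,0,0],"jaw":1},{"delta_pos":[-30.9,2.6,-25.4],"twist":[0,-0.01,0],"jaw":1}]'
python3 - <<'E'
from plan import *
from rig import imaging
d=imaging.capture("wrist"); cv2.imwrite("pics/w1.png",d["frame"][:,:,::-1]); np.savez("w1.npz",**d)
P,C,uv=cloud(d)
k=(np.hypot(*(P[:,:2]-[438.6,-255.6]).T)<75)&(P[:,2]>6)&(P[:,2]<80)
print(k.sum(),fit(P[k],lambda p:sdopen(p,DIM["large"]),(438.6,-255.6,-.34)))
print(fit(P[k],lambda p:sdopen(p,DIM["large"]),(438.6,-255.6,-.34),free_z=True))
plan([438.6,-255.6,180],-0.343+np.pi/2)
E
```

```text
time_s: 1.82
eef_pos: [438.3, -256.7, 179.5]
ee_rot: [0.579, -0.579, -0.406, 0.406]
force: [1.6, 0.9, 1.2]
grip_width: 1.0
5036 (array([ 4.38943142e+02, -2.58421056e+02, -3.44141123e-01]), np.float64(0.13876408704475196))
(array([ 4.38939058e+02, -2.58422082e+02, -3.44168582e-01,  5.35553903e-01]), np.float64(0.1374432784887638))
t 1.87 p [ 439.2 -259.7  179.3] jawyaw 70.0 tilt 0.08 j [-0.76  0.33  1.62 -0.    1.19 -1.99] F [-2.8 -0.8 -0.8] w 1.002
 delta_cm [ 0.36 -0.07  0.2 ]  twists [(array([ 0.001, -0.005, -0.001]), 70.3), (array([2.000e-03, 3.136e+00, 1.000e-03]), 250.3)]
```

View pics/w1.png

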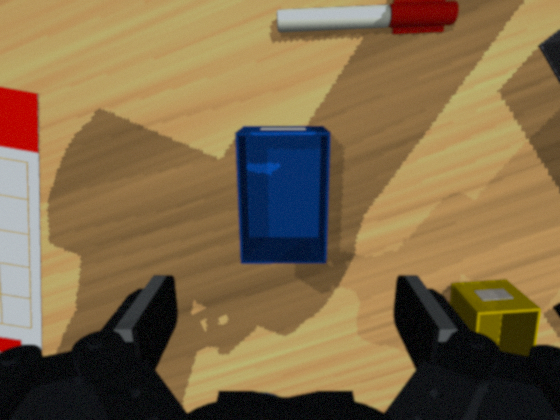

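The wrist view shows the blue box centred between the fingers at about (283,195). I'll take one settled reading before descending.

```bash
cat > look.py <<'E'
from plan import *
from rig import imaging
def look(n,x,y,yaw,z0=0,rad=None,zmin=6,cam="wrist",save=None,free=False,zmax=None):
    d=imaging.capture(cam); P,C,uv=cloud(d)
    if save: cv2.imwrite(f"pics/{save}.png",d["frame"][:,:,::-1]); np.savez(f"{save}.npz",**d)
    dim=DIM.get(n); rad=rad or (95 if n=="lid" else np.hypot(dim[0],dim[1])/2+8)
    k=(np.hypot(*(P[:,:2]-[x,y]).T)<rad)&(P[:,2]>z0+zmin)&(P[:,2]<(zmax or z0+70))
    sd=sdlid if n=="lid" else (lambda p:sdopen(p,dim))
    q,m=fit(P[k],sd,(x,y,yaw),z0=z0,free_z=free); print(n,cam,k.sum(),q.round(3),np.degrees(q[2]).round(2),"med",m.round(2)); return q
E
python3 - <<'E'
from look import *
q=look("large",438.6,-257,-.344)
plan([q[0],q[1],38],q[2]+np.pi/2)
E
```

```text
large wrist 5058 [ 4.38956e+02 -2.58413e+02 -3.44000e-01] -19.71 med 0.13
t 1.92 p [ 438.5 -256.8  179.3] jawyaw 70.0 tilt 0.03 j [-0.76  0.32  1.62 -0.    1.19 -1.98] F [-0.8  0.1 -0.4] w 1.001
 delta_cm [-0.13 14.13 -0.11]  twists [(array([-0.001, -0.005, -0.   ]), 70.3), (array([ 0.000e+00,  3.137e+00, -1.000e-03]), 250.3)]
```

```bash
python3 -m handwheel '[{"delta_pos":[-0.1,2,-0.1],"twist":[0,-0.005,0],"jaw":1},{"delta_pos":[-0.1,5,-0.1],"twist":[0,-0.005,0],"jaw":1},{"delta_pos":[-0.1,8,-0.1],"twist":[0,-0.005,0],"jaw":1},{"delta_pos":[-0.1,11,-0.1],"twist":[0,-0.005,0],"jaw":1},{"delta_pos":[-0.1,13.2,-0.1],"twist":[0,-0.005,0],"jaw":1},{"delta_pos":[-0.1,14.1,-0.1],"twist":[0,-0.005,0],"jaw":1},{"delta_pos":[-0.1,14.1,-0.1],"twist":[0,-0.005,0],"jaw":1},{"delta_pos":[-0.1,14.1,-0.1],"twist":[0,-0.005,0],"jaw":0.85},{"delta_pos":[-0.1,14.1,-0.1],"twist":[0,-0.005,0],"jaw":0.6},{"delta_pos":[-0.1,14.1,-0.1],"twist":[0,-0.005,0],"jaw":0.5}]' 40
python3 - <<'E'
from look import *
d=imaging.capture("side");i=d["frame"][100:220,240:400,::-1];cv2.imwrite("pics/s2.png",cv2.resize(i,None,fx=5,fy=5))
d=imaging.capture("wrist");cv2.imwrite("pics/w2.png",d["frame"][:,:,::-1])
plan([439,-258.4,38],-.344+np.pi/2)
E
```

```text
time_s: 2.75
eef_pos: [439.6, -255.3, 41.1]
ee_rot: [-0.576, 0.579, 0.408, -0.408]
force: [-0.1, 0.2, 6.4]
grip_width: 0.782
t 2.85 p [ 439.6 -255.4   41.1] jawyaw 70.5 tilt 0.19 j [-0.76  0.51  1.76  0.    0.86 -1.99] F [-0.2  2.   7.2] w 0.779
 delta_cm [-0.31  0.31 -0.05]  twists [(array([ 0.003,  0.003, -0.001]), 70.3), (array([-2.000e-03, -3.138e+00, -5.000e-03]), 250.3)]
```

View pics/s2.png

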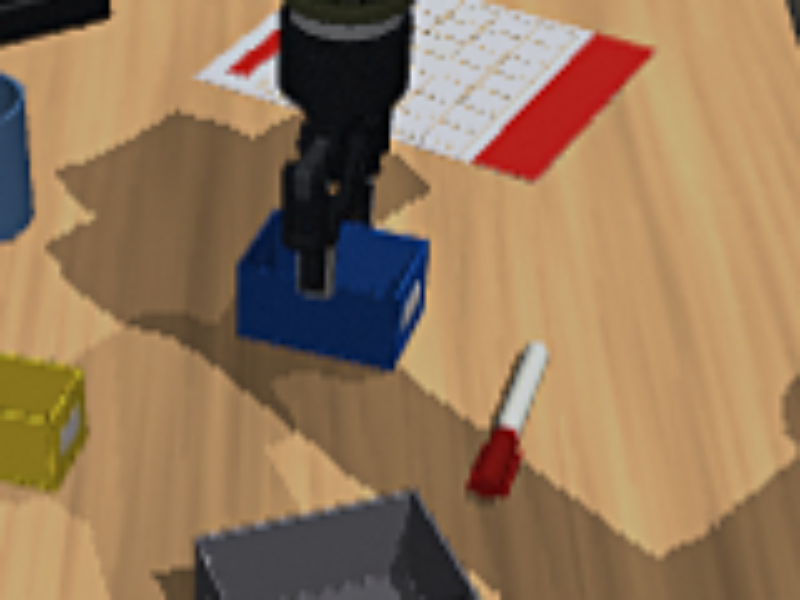

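View pics/w2.png

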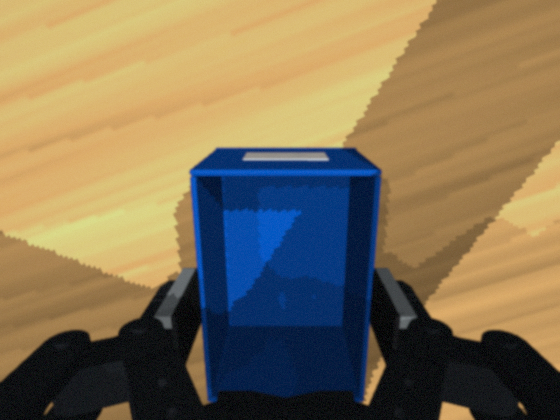

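The fingers are on the blue box about 11 mm below its rim (side crop (315,295)) and the jaws have stopped at 0.78. Lifting next.

```bash
python3 -m handwheel '[{"delta_pos":[0,0,0],"twist":[0,0,0],"jaw":0.5},{"delta_pos":[0,-0.5,0],"twist":[0,0,0],"jaw":0.5},{"delta_pos":[0,-1.5,0],"twist":[0,0,0],"jaw":0.5},{"delta_pos":[0,-3.5,0],"twist":[0,0,0],"jaw":0.5},{"delta_pos":[0,-6,0],"twist":[0,0,0],"jaw":0.5},{"delta_pos":[0,-8.5,0],"twist":[0,0,0],"jaw":0.5},{"delta_pos":[0,-10.5,0],"twist":[0,0,0],"jaw":0.5},{"delta_pos":[0,-11,0],"twist":[0,0,0],"jaw":0.5},{"delta_pos":[0,-11,0],"twist":[0,0,0],"jaw":0.5},{"delta_pos":[0,-11,0],"twist":[0,0,0],"jaw":0.5}]' 40
python3 - <<'E'
from look import *
q=look("large",439,-257,-.344,z0=108,rad=66,free=True,save="w3")
q=look("storage",443.4,33.6,.337,cam="top")
plan([443.5,33.6,150],.337+np.pi/2)
E
```

```text
time_s: 3.68
eef_pos: [438.4, -254.5, 148.8]
ee_rot: [0.578, -0.577, -0.408, 0.408]
force: [0.5, -0.6, -0.8]
grip_width: 0.781
large wrist 25976 [ 4.39207e+02 -2.54416e+02 -3.40000e-01  9.45300e+00] -19.5 med 0.23
storage top 336 [4.43087e+02 3.30890e+01 3.37000e-01] 19.29 med 0.76
t 3.78 p [ 438.3 -254.3  148.1] jawyaw 70.5 tilt 0.14 j [-0.76  0.36  1.67 -0.    1.12 -1.99] F [-0.1 -0.4 -1.8] w 0.782
 delta_cm [27.31 -0.15  9.13]  twists [(array([-0.002, -0.678,  0.002]), 109.3), (array([-2.000e-03,  2.464e+00, -2.000e-03]), 289.3)]
```

View pics/w3.png

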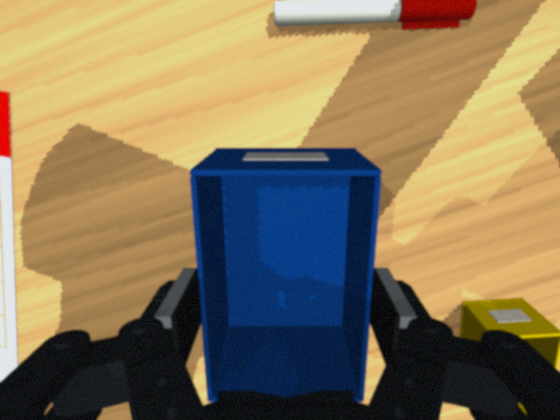

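Run:
```python
from h import *
d=np.load("w3.npz");P,C,uv=cloud(d)
z=np.zeros((420,560));z[uv[:,1],uv[:,0]]=P[:,2]
print(z[140:400:6,285].round(0)); print(z[220,180:400:5].round(0)); print(z[300,120:460:6].round(0))
```

```text
[ -0.  -0. 122. 142. 153. 161. 111. 111. 111. 110. 111. 111. 111. 110.
 109. 110. 112. 110. 111. 112. 110. 110. 111. 110. 111. 111. 110. 110.
 110. 111. 110. 110. 116. 121. 128. 131. 136. 141. 144. 149. 153. 156.
 159. 224.]
[ -0.   1.   1. 163. 161. 153. 144. 134. 122. 109. 110. 110. 110. 110.
 110. 111. 111. 112. 110. 111. 111. 111. 110. 111. 111. 110. 110. 110.
 110. 111. 111. 110. 110. 111. 119. 131. 143. 152. 160. 163.   1.   1.
   1.   1.]
[  1.   0.   1.  -1.   1.   0. 177. 176. 184. 184. 185. 181. 174. 167.
 163. 154. 142. 128. 110. 110. 110. 110. 110. 110. 110. 110. 110. 109.
 111. 110. 109. 110. 112. 111. 109. 110. 111. 111. 126. 139. 152. 162.
 165. 173.   0. 184. 184. 184. 176. 176.   1.   1.   1.   1.   0.  -1.
   0.]
```

Run:
```python
from h import *
d=np.load("w3.npz");P,C,uv=cloud(d)
k=(np.hypot(*(P[:,:2]-[439,-255]).T)<62)&(P[:,2]>90)&(P[:,2]<164)
b=(C[:,2]>1.5*C[:,0])&(C[:,2]>40)
for kk in (k,k&b): print(fit(P[kk],lambda p:sdopen(p,DIM["large"]),(439,-255,-.34),z0=108,free_z=True))
```

```text
(array([ 4.39206099e+02, -2.54408194e+02, -3.40434268e-01,  9.22856508e-03]), np.float64(0.24196867172406655))
(array([ 4.39236083e+02, -2.54417277e+02, -3.40456898e-01,  7.21861369e-03]), np.float64(0.2381022965063977))
```

```bash
python3 -m handwheel '[{"delta_pos":[1.5,0,0.5],"twist":[0,-0.03,0],"jaw":0.5},{"delta_pos":[4.5,0,1.5],"twist":[0,-0.1,0],"jaw":0.5},{"delta_pos":[8,0,2.7],"twist":[0,-0.2,0],"jaw":0.5},{"delta_pos":[11.5,0,3.8],"twist":[0,-0.3,0],"jaw":0.5},{"delta_pos":[15,0,5],"twist":[0,-0.4,0],"jaw":0.5},{"delta_pos":[18.5,0,6.2],"twist":[0,-0.5,0],"jaw":0.5},{"delta_pos":[22,0,7.3],"twist":[0,-0.58,0],"jaw":0.5},{"delta_pos":[25,0,8.3],"twist":[0,-0.64,0],"jaw":0.5},{"delta_pos":[26.8,0,8.9],"twist":[0,-0.678,0],"jaw":0.5},{"delta_pos":[27.3,0,9.1],"twist":[0,-0.678,0],"jaw":0.5}]'
python3 - <<'E'
from look import *
q=look("storage",443.4,33.6,.337,cam="side",zmax=64,save="s4")
plan([443.5,33.6,82],.337+np.pi/2)
d=imaging.capture("wrist");cv2.imwrite("pics/w4.png",d["frame"][:,:,::-1]);np.savez("w4.npz",**d)
E
```

```text
time_s: 4.62
eef_pos: [443.1, 36.1, 148.6]
ee_rot: [0.408, -0.407, -0.578, 0.578]
force: [0.5, 0.1, -0.8]
grip_width: 0.778
storage side 1366 [4.43315e+02 3.34680e+01 3.40000e-01] 19.47 med 0.58
t 4.67 p [443.3  35.4 148.7] jawyaw 109.5 tilt 0.1 j [-0.19  0.23  1.84  0.    1.07 -2.1 ] F [-0.3  0.2 -1.1] w 0.78
 delta_cm [-0.18  6.67  0.03]  twists [(array([-0.001,  0.004,  0.001]), 109.3), (array([ 2.000e-03, -3.138e+00,  2.000e-03]), 289.3)]
```

View pics/w4.png

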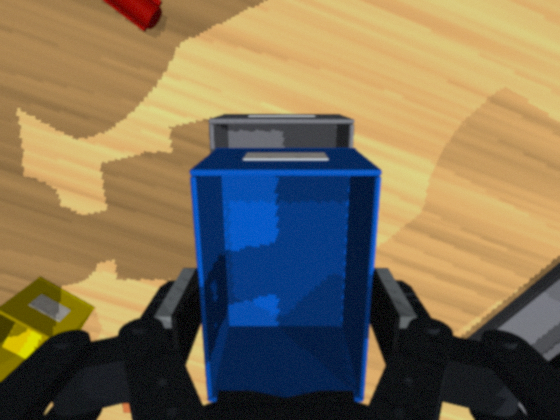

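View pics/s4.png

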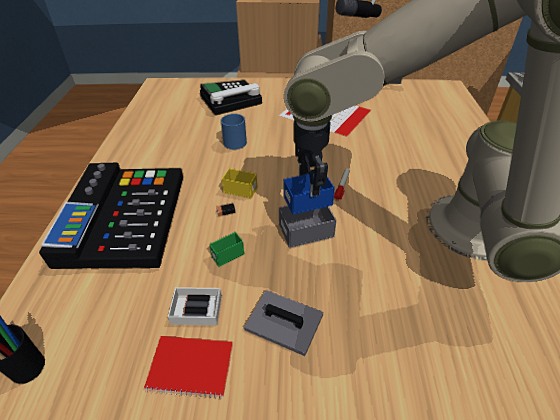

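Run:
```python
from h import *
d=np.load("w4.npz");P,C,uv=cloud(d)
k=(np.hypot(*(P[:,:2]-[443.4,33.6]).T)<85)&(P[:,2]>6)&(P[:,2]<64)
print(k.sum(),fit(P[k],lambda p:sdopen(p,DIM["storage"]),(443.4,33.6,.337)))
k=(np.hypot(*(P[:,:2]-[443.4,33.6]).T)<62)&(P[:,2]>100)&(P[:,2]<164)
print(k.sum(),fit(P[k],lambda p:sdopen(p,DIM["large"]),(443.4,33.6,.337),z0=108,free_z=True))
```

```text
2181 (array([4.43658565e+02, 3.31947528e+01, 3.38613476e-01]), np.float64(0.13923386461786436))
42640 (array([ 4.41681400e+02,  3.51524415e+01,  3.40917414e-01, -1.05582770e-01]), np.float64(0.25850357194695484))
```

```bash
python3 -m handwheel '[{"delta_pos":[-0.2,0.5,-0.1],"twist":[0,0,0],"jaw":0.5},{"delta_pos":[-0.25,1.5,-0.1],"twist":[0,0,0],"jaw":0.5},{"delta_pos":[-0.25,3,-0.1],"twist":[0,0,0],"jaw":0.5},{"delta_pos":[-0.25,4.5,-0.1],"twist":[0,0,0],"jaw":0.5},{"delta_pos":[-0.25,6,-0.1],"twist":[0,0,0],"jaw":0.5},{"delta_pos":[-0.25,7.2,-0.1],"twist":[0,0,0],"jaw":0.5},{"delta_pos":[-0.25,8.2,-0.1],"twist":[0,0,0],"jaw":0.5},{"delta_pos":[-0.25,8.75,-0.1],"twist":[0,0,0],"jaw":0.5},{"delta_pos":[-0.25,8.75,-0.1],"twist":[0,0,0],"jaw":0.5},{"delta_pos":[-0.25,8.75,-0.1],"twist":[0,0,0],"jaw":0.5}]'
python3 - <<'E'
from look import *
plan([443.5,33.6,60],.337+np.pi/2)
d=imaging.capture("side");i=d["frame"][140:260,240:400,::-1];cv2.imwrite("pics/s5.png",cv2.resize(i,None,fx=5,fy=5))
d=imaging.capture("wrist");np.savez("w5.npz",**d);cv2.imwrite("pics/w5.png",d["frame"][:,:,::-1])
P,C,uv=cloud(d);dark=(C.max(1)-C.min(1)<30)
M=rotq(telemetry.sense()["ee_rot"]).as_matrix();L=(P-telemetry.sense()["eef_pos"])@M
for sg in (1,-1):
    k=(sg*L[:,0]>30)&(sg*L[:,0]<65)&(abs(L[:,2])<14)&(L[:,1]<10)&(L[:,1]>-40)
    for a in range(30,64,4):
        kk=k&(sg*L[:,0]>=a)&(sg*L[:,0]<a+4)
        if kk.sum(): print(sg,a,kk.sum(),np.percentile(L[kk,1],[50,97]).round(1))
E
```

```text
time_s: 5.55
eef_pos: [446.1, 30.3, 61.7]
ee_rot: [0.409, -0.409, -0.576, 0.577]
force: [0.8, -0.3, 0.1]
grip_width: 0.781
t 5.55 p [446.1  30.3  61.7] jawyaw 109.3 tilt 0.02 j [-0.2   0.37  1.92 -0.    0.85 -2.1 ] F [ 0.8 -0.3  0.1] w 0.781
 delta_cm [0.4  0.17 0.13]  twists [(array([-0.   , -0.001,  0.   ]), 109.3), (array([-0.000e+00,  3.141e+00, -1.000e-03]), 289.3)]
1 30 2262 [-15.8   7.3]
1 34 474 [-28.2 -12.2]
1 38 252 [-27.2 -11.8]
1 42 606 [-17.9   8.8]
1 46 174 [-20.1   1.1]
-1 30 2326 [-16.4   7.6]
-1 34 500 [-26.2   0.6]
-1 38 315 [-19.8   1. ]
-1 42 392 [-27.5 -14.5]
-1 46 68 [-29.1 -18.7]
```

View pics/s5.png

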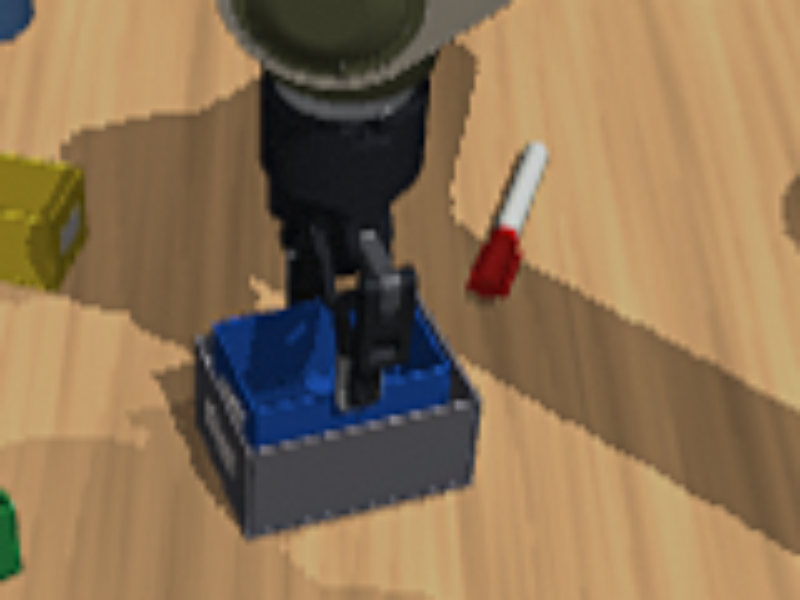

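View pics/w5.png

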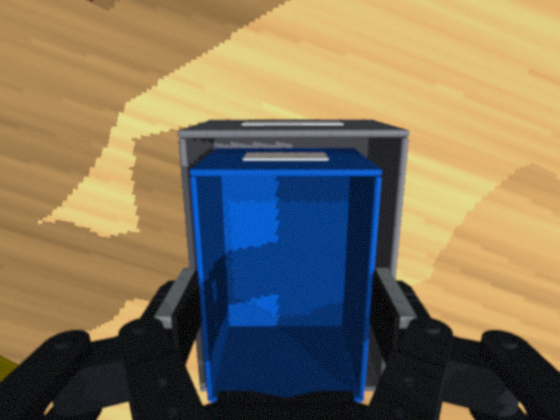

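Run:
```python
from h import *
d=np.load("w5.npz");P,C,uv=cloud(d)
b=(C[:,2]>1.5*C[:,0])&(C[:,2]>40)
k=(np.hypot(*(P[:,:2]-[443.4,33.6]).T)<85)&(P[:,2]>6)&(P[:,2]<64)&~b&(uv[:,1]<260)
print(k.sum(),fit(P[k],lambda p:sdopen(p,DIM["storage"]),(443.4,33.6,.337)))
k=(np.hypot(*(P[:,:2]-[443.4,33.6]).T)<62)&b&(P[:,2]>15)&(P[:,2]<80)
print(k.sum(),fit(P[k],lambda p:sdopen(p,DIM["large"]),(443.4,33.6,.337),z0=20,free_z=True))
from plan import *
plan([0,0,0],0)
```

```text
9055 (array([4.44282632e+02, 3.34606453e+01, 3.40580515e-01]), np.float64(0.3989288909157409))
42161 (array([4.44709527e+02, 3.01909485e+01, 3.36634626e-01, 1.33999683e+00]), np.float64(0.2587813938264283))
t 5.65 p [446.4  30.5  62.3] jawyaw 109.3 tilt 0.06 j [-0.19  0.37  1.92 -0.    0.85 -2.1 ] F [-0.9 -0.6 -0.5] w 0.78
 delta_cm [11.87  6.19 43.15]  twists [(array([1.000e-03, 1.907e+00, 0.000e+00]), 0.0), (array([ 0.000e+00, -1.234e+00, -1.000e-03]), 180.0)]
```

```bash
python3 -m handwheel '[{"delta_pos":[0.3,0.1,-0.05],"twist":[0,0,0],"jaw":0.5},{"delta_pos":[0.3,0.3,-0.05],"twist":[0,0,0],"jaw":0.5},{"delta_pos":[0.3,0.45,-0.05],"twist":[0,0,0],"jaw":0.5},{"delta_pos":[0.3,0.45,-0.05],"twist":[0,0,0],"jaw":0.5},{"delta_pos":[0.3,0.45,-0.05],"twist":[0,0,0],"jaw":0.5},{"delta_pos":[0.3,0.45,-0.05],"twist":[0,0,0],"jaw":1},{"delta_pos":[0.3,0.45,-0.05],"twist":[0,0,0],"jaw":1},{"delta_pos":[0.3,0.45,-0.05],"twist":[0,0,0],"jaw":1},{"delta_pos":[0.3,-1.5,-0.05],"twist":[0,0,0],"jaw":1},{"delta_pos":[0.3,-4,-0.05],"twist":[0,0,0],"jaw":1}]'
python3 - <<'E'
from look import *
q=look("large",444,33.4,.339,z0=3,rad=50,zmin=8,save="w6",free=True,zmax=60)
k=(0,)
plan([0,0,0],0)
E
```

```text
time_s: 6.48
eef_pos: [444.5, 34.0, 101.2]
ee_rot: [0.41, -0.408, -0.576, 0.577]
force: [0.4, 0.2, 0.5]
grip_width: 0.999
large wrist 7423 [4.44088e+02 3.36960e+01 3.37000e-01 5.47000e-01] 19.33 med 0.34
t 6.53 p [447.2  33.7 106.3] jawyaw 109.3 tilt 0.3 j [-0.19  0.3   1.88  0.    0.96 -2.1 ] F [ 4.  -0.   5.6] w 0.999
 delta_cm [11.65 10.4  43.36]  twists [(array([0.006, 1.908, 0.003]), 0.0), (array([ 0.002, -1.233, -0.005]), 180.0)]
```

View pics/w6.png

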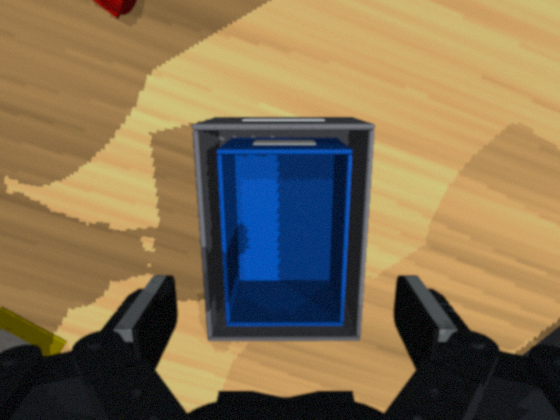

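Blue is sitting on the storage floor, centred: the fit gives its underside at about 3.5 mm. Next is yellow.

Run:
```python
from plan import *
plan([633.5,-124.8,170],-.262+np.pi/2)
```

```text
t 6.53 p [447.2  33.7 106.3] jawyaw 109.3 tilt 0.3 j [-0.19  0.3   1.88  0.    0.96 -2.1 ] F [ 4.  -0.   5.6] w 0.999
 delta_cm [-21.14  -6.26 -12.36]  twists [(array([ 0.005,  0.599, -0.001]), 75.0), (array([-2.000e-03, -2.542e+00, -7.000e-03]), 255.0)]
```

```bash
python3 -m handwheel '[{"delta_pos":[-1,-2,-0.6],"twist":[0,0.04,0],"jaw":1},{"delta_pos":[-4,-4,-2.4],"twist":[0,0.12,0],"jaw":1},{"delta_pos":[-7.5,-5.5,-4.5],"twist":[0,0.22,0],"jaw":1},{"delta_pos":[-11,-6.5,-6.5],"twist":[0,0.33,0],"jaw":1},{"delta_pos":[-14.5,-6.5,-8.6],"twist":[0,0.44,0],"jaw":1},{"delta_pos":[-17.8,-6.5,-10.5],"twist":[0,0.54,0],"jaw":1},{"delta_pos":[-20.3,-6.5,-12],"twist":[0,0.6,0],"jaw":1},{"delta_pos":[-21.1,-6.5,-12.5],"twist":[0,0.6,0],"jaw":1},{"delta_pos":[-21.1,-6.5,-12.5],"twist":[0,0.6,0],"jaw":1},{"delta_pos":[-21.1,-6.5,-12.5],"twist":[0,0.6,0],"jaw":1}]'
python3 - <<'E'
from look import *
q=look("medium",633.5,-124.8,-.262,save="w7")
plan([q[0],q[1],39],q[2]+np.pi/2)
E
```

```text
time_s: 7.37
eef_pos: [633.0, -123.7, 166.2]
ee_rot: [0.561, -0.561, -0.43, 0.43]
force: [-0.0, 1.1, -0.3]
grip_width: 1.001
medium wrist 3996 [ 6.33856e+02 -1.26072e+02 -2.75000e-01] -15.73 med 0.14
t 7.42 p [ 632.7 -123.2  166.6] jawyaw 75.0 tilt 0.04 j [-0.37  0.63  1.19  0.    1.33 -1.68] F [ 0.2 -0.6  0.4] w 0.997
 delta_cm [-0.25 12.76 -0.19]  twists [(array([-0.001,  0.012,  0.   ]), 74.3), (array([ 0.000e+00, -3.129e+00,  1.000e-03]), 254.3)]
```

View pics/w7.png

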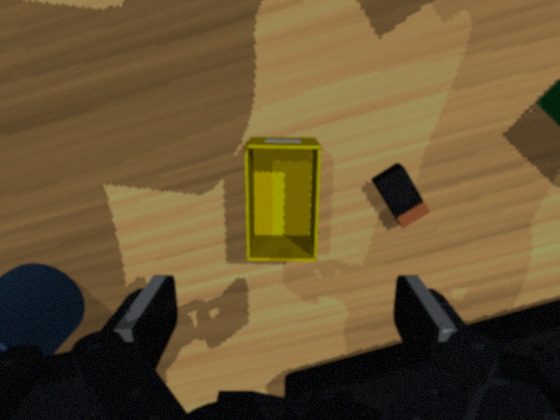

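```bash
python3 -m handwheel '[{"delta_pos":[-0.25,2,-0.2],"twist":[0,0.012,0],"jaw":1},{"delta_pos":[-0.25,5,-0.2],"twist":[0,0.012,0],"jaw":1},{"delta_pos":[-0.25,8,-0.2],"twist":[0,0.012,0],"jaw":1},{"delta_pos":[-0.25,10.5,-0.2],"twist":[0,0.012,0],"jaw":1},{"delta_pos":[-0.25,12.2,-0.2],"twist":[0,0.012,0],"jaw":1},{"delta_pos":[-0.25,12.9,-0.2],"twist":[0,0.012,0],"jaw":1},{"delta_pos":[-0.25,12.9,-0.2],"twist":[0,0.012,0],"jaw":0.9},{"delta_pos":[-0.25,12.9,-0.2],"twist":[0,0.012,0],"jaw":0.6},{"delta_pos":[-0.25,12.9,-0.2],"twist":[0,0.012,0],"jaw":0.35},{"delta_pos":[-0.25,12.9,-0.2],"twist":[0,0.012,0],"jaw":0.35}]' 40
python3 - <<'E'
from look import *
d=imaging.capture("wrist");cv2.imwrite("pics/w8.png",d["frame"][:,:,::-1])
plan([0,0,0],0)
E
```

```text
time_s: 8.25
eef_pos: [635.4, -127.0, 39.9]
ee_rot: [-0.563, 0.565, 0.427, -0.426]
force: [-1.8, 1.2, 5.2]
grip_width: 0.606
t 8.3 p [ 635.4 -127.    39.9] jawyaw 74.3 tilt 0.19 j [-0.38  0.77  1.3   0.    1.08 -1.67] F [-0.4  0.8  6.6] w 0.606
 delta_cm [-5.01  3.78 64.62]  twists [(array([0.003, 1.296, 0.002]), 0.0), (array([ 0.002, -1.845, -0.003]), 180.0)]
```

View pics/w8.png

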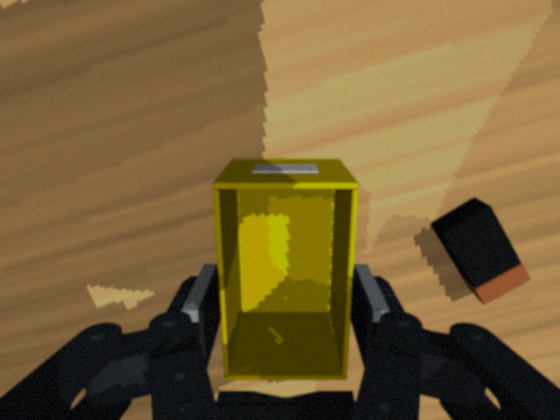

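Yellow is held. It's centred between the pads, the opening is 0.61 and the overlap is about 9 mm. Lifting.

```bash
python3 -m handwheel '[{"delta_pos":[0,0,0],"twist":[0,0,0],"jaw":0.35},{"delta_pos":[0,-0.5,0],"twist":[0,0,0],"jaw":0.35},{"delta_pos":[0,-1.5,0],"twist":[0,0,0],"jaw":0.35},{"delta_pos":[0,-3.5,0],"twist":[0,0,0],"jaw":0.35},{"delta_pos":[0,-6,0],"twist":[0,0,0],"jaw":0.35},{"delta_pos":[0,-8.5,0],"twist":[0,0,0],"jaw":0.35},{"delta_pos":[0,-10.5,0],"twist":[0,0,0],"jaw":0.35},{"delta_pos":[0,-11,0],"twist":[0,0,0],"jaw":0.35},{"delta_pos":[0,-11,0],"twist":[0,0,0],"jaw":0.35},{"delta_pos":[0,-11,0],"twist":[0,0,0],"jaw":0.35}]' 40
python3 - <<'E'
from look import *
plan([444,33.5,148],.339+np.pi/2)
E
```

```text
time_s: 9.13
eef_pos: [634.2, -126.7, 147.0]
ee_rot: [0.564, -0.563, -0.427, 0.427]
force: [0.4, 0.1, -1.0]
grip_width: 0.606
t 9.13 p [ 634.2 -126.7  147. ] jawyaw 74.3 tilt 0.06 j [-0.38  0.65  1.2  -0.    1.29 -1.67] F [ 0.4  0.1 -1. ] w 0.606
 delta_cm [10.26 -0.07 22.65]  twists [(array([-0.001, -0.614,  0.   ]), 109.4), (array([-1.000e-03,  2.528e+00, -1.000e-03]), 289.4)]
```

```bash
python3 -m handwheel '[{"delta_pos":[0.6,0,1.3],"twist":[0,-0.04,0],"jaw":0.35},{"delta_pos":[2,0,4.2],"twist":[0,-0.12,0],"jaw":0.35},{"delta_pos":[3.6,0,7.8],"twist":[0,-0.22,0],"jaw":0.35},{"delta_pos":[5.2,0,11.5],"twist":[0,-0.32,0],"jaw":0.35},{"delta_pos":[6.8,0,15],"twist":[0,-0.42,0],"jaw":0.35},{"delta_pos":[8.4,0,18.5],"twist":[0,-0.52,0],"jaw":0.35},{"delta_pos":[9.6,0,21.2],"twist":[0,-0.58,0],"jaw":0.35},{"delta_pos":[10.2,0,22.5],"twist":[0,-0.614,0],"jaw":0.35},{"delta_pos":[10.25,0,22.6],"twist":[0,-0.614,0],"jaw":0.35},{"delta_pos":[10.25,0,22.6],"twist":[0,-0.614,0],"jaw":0.35}]'
cat > held.py <<'E'
from look import *
M3={"large":lambda C:(C[:,2]>1.5*C[:,0])&(C[:,2]>40),"medium":lambda C:(C[:,0]>2.2*C[:,2])&(C[:,0]>50)&(C[:,1]>0.7*C[:,0]),"small":lambda C:(C[:,1]>1.4*C[:,0])&(C[:,1]>1.4*C[:,2])&(C[:,1]>35)}
def held(n,x,y,yaw,z0,save,cam="wrist"):
    """held/nested coloured box, coarse underside z0; also the storage box"""
    d=imaging.capture(cam); P,C,uv=cloud(d); np.savez(f"{save}.npz",**d); cv2.imwrite(f"pics/{save}.png",d["frame"][:,:,::-1])
    dim=DIM[n]; m=M3[n](C)
    k=(np.hypot(*(P[:,:2]-[x,y]).T)<np.hypot(*dim[:2])/2+8)&m&(P[:,2]>z0-15)&(P[:,2]<z0+dim[2]+15)
    q,e=fit(P[k],lambda p:sdopen(p,dim),(x,y,yaw),z0=z0,free_z=True); q[3]+=z0; print(n,k.sum(),q.round(3),"med",e.round(2))
    o=~np.any([f(C) for f in M3.values()],axis=0)
    k=(np.hypot(*(P[:,:2]-[444,33.5]).T)<84)&o&(P[:,2]>6)&(P[:,2]<64)&(uv[:,1]<255)
    g,e=fit(P[k],lambda p:sdopen(p,DIM["storage"]),(444,33.5,.339)); print("storage",k.sum(),g.round(3),"med",e.round(2))
    return q,g
E
python3 - <<'E'
from held import *
q,g=held("medium",444,33.5,.339,107,"w9")
plan([444,33.5,148],.339+np.pi/2)
dd=g[:2]-q[:2];M=rotq(telemetry.sense()["ee_rot"]).as_matrix();print("shift tool cm",(M.T@np.r_[dd,0]/10).round(2))
E
```

```text
time_s: 9.97
eef_pos: [444.5, 33.4, 147.2]
ee_rot: [0.409, -0.408, -0.577, 0.577]
force: [-0.5, 0.1, -1.2]
grip_width: 0.604
medium 28503 [4.42957e+02 3.32020e+01 3.39000e-01 1.07676e+02] med 0.24
storage 3254 [4.44393e+02 3.33410e+01 3.37000e-01] med 0.4
t 10.02 p [445.2  32.9 147.3] jawyaw 109.4 tilt 0.03 j [-0.19  0.23  1.84 -0.    1.07 -2.1 ] F [ 0.8 -0.1 -2.2] w 0.608
 delta_cm [ 0.1  -0.07  0.09]  twists [(array([-0.001, -0.001,  0.   ]), 109.4), (array([-0.000e+00,  3.141e+00, -1.000e-03]), 289.4)]
shift tool cm [-0.03 -0.   -0.14]
```

View pics/w9.png

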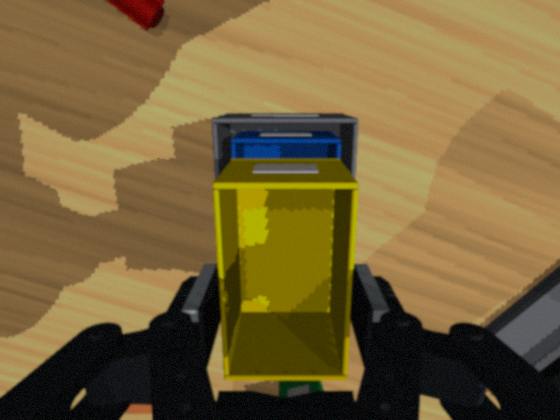

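```bash
python3 -m handwheel '[{"delta_pos":[0,0.5,-0.1],"twist":[0,0,0],"jaw":0.35},{"delta_pos":[0,1.5,-0.12],"twist":[0,0,0],"jaw":0.35},{"delta_pos":[0,3,-0.12],"twist":[0,0,0],"jaw":0.35},{"delta_pos":[0,4.5,-0.12],"twist":[0,0,0],"jaw":0.35},{"delta_pos":[0,6,-0.12],"twist":[0,0,0],"jaw":0.35},{"delta_pos":[0,7.2,-0.12],"twist":[0,0,0],"jaw":0.35},{"delta_pos":[0,8.2,-0.12],"twist":[0,0,0],"jaw":0.35},{"delta_pos":[0,8.6,-0.12],"twist":[0,0,0],"jaw":0.35},{"delta_pos":[0,8.6,-0.12],"twist":[0,0,0],"jaw":0.35},{"delta_pos":[0,8.6,-0.12],"twist":[0,0,0],"jaw":0.35}]'
python3 - <<'E'
from held import *
q,g=held("medium",444,33.5,.339,22,"w10")
d=imaging.capture("side");i=d["frame"][140:260,240:400,::-1];cv2.imwrite("pics/s10.png",cv2.resize(i,None,fx=5,fy=5))
plan([444,33.5,60],.339+np.pi/2)
dd=g[:2]-q[:2];M=rotq(telemetry.sense()["ee_rot"]).as_matrix();print("shift tool cm",(M.T@np.r_[dd,0]/10).round(2))
E
```

```text
time_s: 10.85
eef_pos: [446.3, 33.2, 61.7]
ee_rot: [0.409, -0.409, -0.577, 0.577]
force: [-0.3, -0.3, -0.3]
grip_width: 0.601
medium 28456 [4.44806e+02 3.30440e+01 3.39000e-01 2.21930e+01] med 0.24
storage 11578 [4.44819e+02 3.35440e+01 3.38000e-01] med 0.29
t 10.95 p [446.5  33.4  62.2] jawyaw 109.4 tilt 0.06 j [-0.19  0.37  1.92 -0.    0.85 -2.1 ] F [ 0. -0. -0.] w 0.605
 delta_cm [0.09 0.22 0.23]  twists [(array([ 0.001, -0.   , -0.001]), 109.4), (array([1.000e-03, 3.141e+00, 1.000e-03]), 289.4)]
shift tool cm [ 0.05 -0.   -0.02]
```

View pics/s10.png

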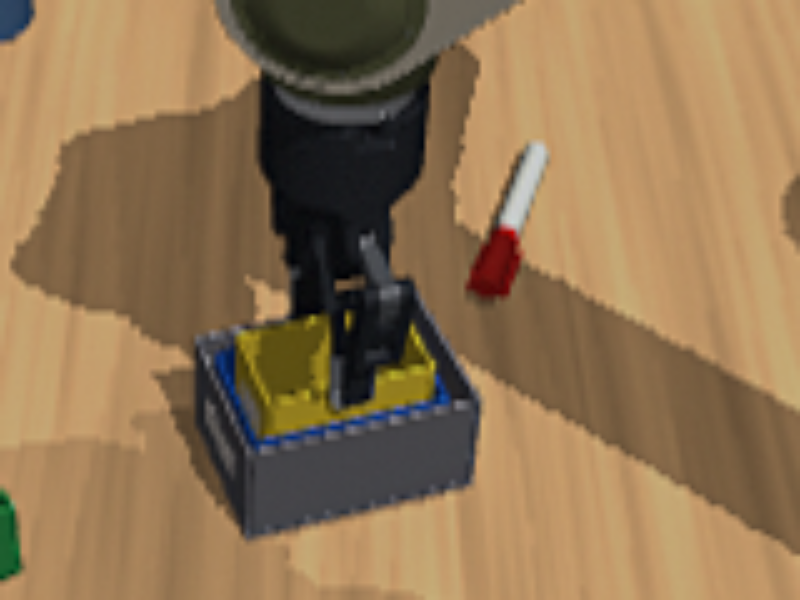

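View pics/w10.png

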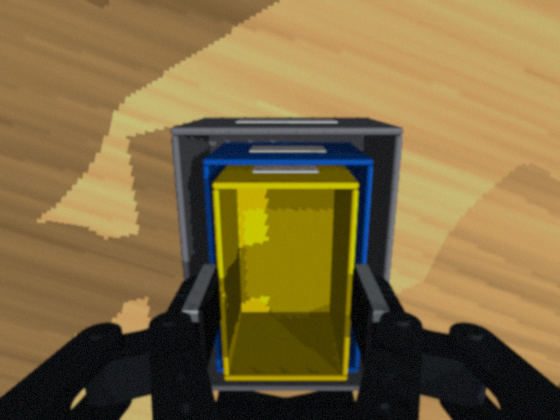

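```bash
python3 -m handwheel '[{"delta_pos":[0.05,0.1,0],"twist":[0,0,0],"jaw":0.35},{"delta_pos":[0.05,0.15,0],"twist":[0,0,0],"jaw":0.35},{"delta_pos":[0.05,0.15,0],"twist":[0,0,0],"jaw":0.35},{"delta_pos":[0.05,0.15,0],"twist":[0,0,0],"jaw":0.8},{"delta_pos":[0.05,0.15,0],"twist":[0,0,0],"jaw":1},{"delta_pos":[0.05,0.15,0],"twist":[0,0,0],"jaw":1},{"delta_pos":[0.05,0.15,0],"twist":[0,0,0],"jaw":1},{"delta_pos":[0.05,-1,0],"twist":[0,0,0],"jaw":1},{"delta_pos":[0.05,-3.5,0],"twist":[0,0,0],"jaw":1},{"delta_pos":[0.05,-6,0],"twist":[0,0,0],"jaw":1}]'
python3 - <<'E'
from held import *
q,g=held("medium",444,33.5,.339,5.5,"w11")
plan([636,124.5,170],.627+np.pi/2)
E
```

```text
time_s: 11.78
eef_pos: [445.2, 34.1, 122.2]
ee_rot: [0.409, -0.408, -0.577, 0.578]
force: [0.6, -0.2, -0.3]
grip_width: 0.997
medium 12948 [4.44603e+02 3.39520e+01 3.40000e-01 5.90500e+00] med 0.28
storage 7449 [4.44635e+02 3.36960e+01 3.41000e-01] med 0.3
t 11.83 p [447.7  33.8 126.9] jawyaw 109.5 tilt 0.37 j [-0.19  0.26  1.86 -0.    1.01 -2.1 ] F [ 3.9 -0.3  5. ] w 0.996
 delta_cm [  2.27  -4.2  -20.8 ]  twists [(array([ 0.005, -0.288, -0.004]), 125.9), (array([0.006, 2.854, 0.007]), 305.9)]
```

View pics/w11.png

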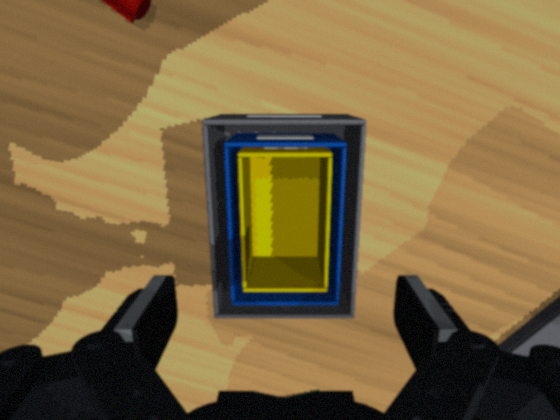

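Yellow is down and centred inside blue (underside at about 5.9 mm, 5.5 expected). On to green.

```bash
python3 -m handwheel '[{"delta_pos":[0.1,-1,-1],"twist":[0,-0.02,0],"jaw":1},{"delta_pos":[0.5,-2.5,-4],"twist":[0,-0.06,0],"jaw":1},{"delta_pos":[0.8,-3.5,-7.5],"twist":[0,-0.11,0],"jaw":1},{"delta_pos":[1.2,-4.2,-11.2],"twist":[0,-0.16,0],"jaw":1},{"delta_pos":[1.6,-4.4,-15],"twist":[0,-0.21,0],"jaw":1},{"delta_pos":[1.9,-4.4,-18.3],"twist":[0,-0.26,0],"jaw":1},{"delta_pos":[2.1,-4.4,-20.5],"twist":[0,-0.288,0],"jaw":1},{"delta_pos":[2.1,-4.4,-21],"twist":[0,-0.288,0],"jaw":1},{"delta_pos":[2.1,-4.4,-21],"twist":[0,-0.288,0],"jaw":1},{"delta_pos":[2.1,-4.4,-21],"twist":[0,-0.288,0],"jaw":1}]'
python3 - <<'E'
from look import *
q=look("small",636,124.5,.627,save="w12")
plan([q[0],q[1],37.5],q[2]+np.pi/2)
E
```

```text
time_s: 12.67
eef_pos: [636.2, 123.5, 165.4]
ee_rot: [0.322, -0.321, -0.63, 0.63]
force: [-0.4, 0.4, 0.5]
grip_width: 1.0
small wrist 2616 [6.36248e+02 1.24448e+02 6.25000e-01] 35.83 med 0.15
t 12.72 p [636.1 123.3 165.7] jawyaw 125.9 tilt 0.04 j [ 0.01  0.64  1.18 -0.    1.33 -2.19] F [ 0.4 -0.4  0. ] w 1.0
 delta_cm [ 0.08 12.82 -0.09]  twists [(array([-0.001,  0.001,  0.   ]), 125.8), (array([ 0.000e+00, -3.141e+00,  1.000e-03]), 305.8)]
```

View pics/w12.png

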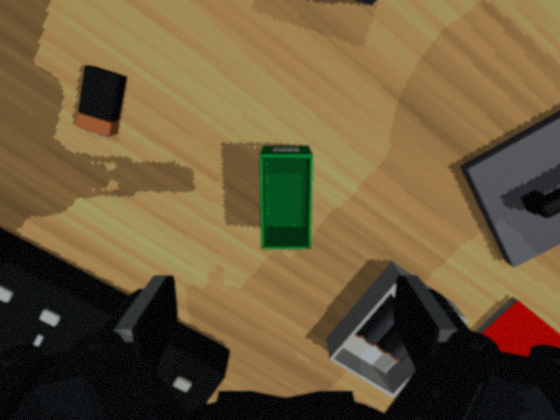

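```bash
python3 -m handwheel '[{"delta_pos":[0.08,2,-0.1],"twist":[0,0,0],"jaw":1},{"delta_pos":[0.08,5,-0.1],"twist":[0,0,0],"jaw":1},{"delta_pos":[0.08,8,-0.1],"twist":[0,0,0],"jaw":1},{"delta_pos":[0.08,10.5,-0.1],"twist":[0,0,0],"jaw":1},{"delta_pos":[0.08,12.2,-0.1],"twist":[0,0,0],"jaw":1},{"delta_pos":[0.08,12.9,-0.1],"twist":[0,0,0],"jaw":0.8},{"delta_pos":[0.08,12.9,-0.1],"twist":[0,0,0],"jaw":0.6},{"delta_pos":[0.08,12.9,-0.1],"twist":[0,0,0],"jaw":0.4},{"delta_pos":[0.08,12.9,-0.1],"twist":[0,0,0],"jaw":0.2},{"delta_pos":[0.08,12.9,-0.1],"twist":[0,0,0],"jaw":0.2}]' 40
python3 - <<'E'
from look import *
d=imaging.capture("wrist");cv2.imwrite("pics/w13.png",d["frame"][:,:,::-1])
plan([0,0,0],0)
E
```

```text
time_s: 13.55
eef_pos: [638.0, 125.0, 38.8]
ee_rot: [-0.32, 0.322, 0.63, -0.629]
force: [-1.3, -0.3, 7.1]
grip_width: 0.43
t 13.6 p [638.  125.   38.8] jawyaw 125.9 tilt 0.17 j [ 0.01  0.77  1.29 -0.    1.08 -2.18] F [-1.9  0.4  6.3] w 0.431
 delta_cm [27.33  3.69 59.  ]  twists [(array([3.000e-03, 2.198e+00, 2.000e-03]), 0.0), (array([ 0.001, -0.944, -0.003]), 180.0)]
```

View pics/w13.png

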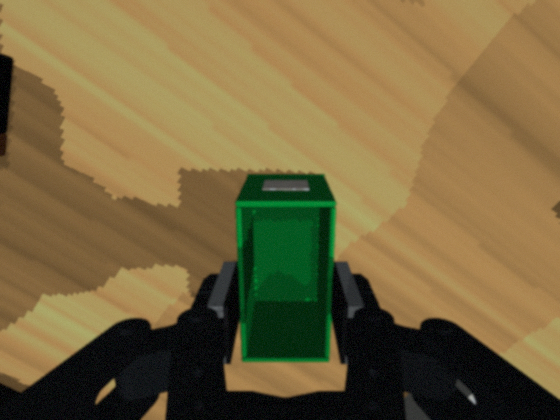

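Green is held at 0.43 opening. Lifting.

```bash
python3 -m handwheel '[{"delta_pos":[0,0,0],"twist":[0,0,0],"jaw":0.2},{"delta_pos":[0,-0.5,0],"twist":[0,0,0],"jaw":0.2},{"delta_pos":[0,-1.5,0],"twist":[0,0,0],"jaw":0.2},{"delta_pos":[0,-3.5,0],"twist":[0,0,0],"jaw":0.2},{"delta_pos":[0,-6,0],"twist":[0,0,0],"jaw":0.2},{"delta_pos":[0,-8.5,0],"twist":[0,0,0],"jaw":0.2},{"delta_pos":[0,-10.5,0],"twist":[0,0,0],"jaw":0.2},{"delta_pos":[0,-11,0],"twist":[0,0,0],"jaw":0.2},{"delta_pos":[0,-11,0],"twist":[0,0,0],"jaw":0.2},{"delta_pos":[0,-11,0],"twist":[0,0,0],"jaw":0.2}]' 40
python3 - <<'E'
from look import *
plan([445.5,33.9,146],.34+np.pi/2)
E
```

```text
time_s: 14.43
eef_pos: [636.8, 125.0, 146.0]
ee_rot: [0.322, -0.321, -0.63, 0.63]
force: [-0.9, 0.4, -1.0]
grip_width: 0.425
t 14.43 p [636.8 125.  146. ] jawyaw 125.9 tilt 0.07 j [ 0.01  0.66  1.2   0.    1.29 -2.18] F [-0.9  0.4 -1. ] w 0.425
 delta_cm [3.850e+00 2.000e-02 2.083e+01]  twists [(array([-0.001,  0.287,  0.001]), 109.5), (array([ 1.000e-03, -2.854e+00,  1.000e-03]), 289.5)]
```

```bash
python3 -m handwheel '[{"delta_pos":[0.2,0,1.2],"twist":[0,0.02,0],"jaw":0.2},{"delta_pos":[0.7,0,3.9],"twist":[0,0.05,0],"jaw":0.2},{"delta_pos":[1.3,0,7.2],"twist":[0,0.1,0],"jaw":0.2},{"delta_pos":[1.9,0,10.5],"twist":[0,0.15,0],"jaw":0.2},{"delta_pos":[2.5,0,13.8],"twist":[0,0.2,0],"jaw":0.2},{"delta_pos":[3.1,0,17],"twist":[0,0.25,0],"jaw":0.2},{"delta_pos":[3.6,0,19.5],"twist":[0,0.28,0],"jaw":0.2},{"delta_pos":[3.8,0,20.7],"twist":[0,0.287,0],"jaw":0.2},{"delta_pos":[3.85,0,20.8],"twist":[0,0.287,0],"jaw":0.2},{"delta_pos":[3.85,0,20.8],"twist":[0,0.287,0],"jaw":0.2}]'
python3 - <<'E'
from held import *
q,g=held("small",444,33.5,.339,107,"w14")
plan([444,33.5,60],.34+np.pi/2)
dd=np.array([444.6,33.9])-q[:2];M=rotq(telemetry.sense()["ee_rot"]).as_matrix();print("shift tool cm",(M.T@np.r_[dd,0]/10).round(2))
E
```

```text
time_s: 15.27
eef_pos: [445.8, 34.0, 146.2]
ee_rot: [0.409, -0.408, -0.577, 0.577]
force: [0.1, 0.4, -0.1]
grip_width: 0.431
small 16756 [4.44131e+02 3.38750e+01 3.39000e-01 1.07754e+02] med 0.23
storage 5995 [4.44995e+02 3.36830e+01 3.38000e-01] med 0.18
t 15.32 p [446.4  34.2 146.3] jawyaw 109.5 tilt 0.04 j [-0.19  0.24  1.84  0.    1.07 -2.1 ] F [ 0.4 -0.6 -0.1] w 0.431
 delta_cm [0.01 8.63 0.25]  twists [(array([-0.,  0.,  0.]), 109.5), (array([ 1.000e-03, -3.141e+00,  1.000e-03]), 289.5)]
shift tool cm [-0.01 -0.   -0.05]
```

View pics/w14.png

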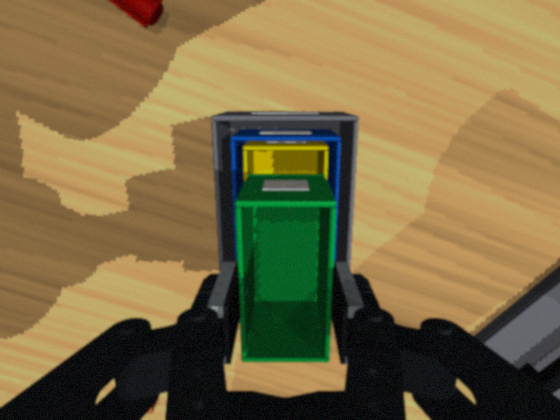

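```bash
python3 -m handwheel '[{"delta_pos":[0,0.5,0],"twist":[0,0,0],"jaw":0.2},{"delta_pos":[0,1.5,0],"twist":[0,0,0],"jaw":0.2},{"delta_pos":[0,3,0],"twist":[0,0,0],"jaw":0.2},{"delta_pos":[0,4.5,0],"twist":[0,0,0],"jaw":0.2},{"delta_pos":[0,6,0],"twist":[0,0,0],"jaw":0.2},{"delta_pos":[0,7.2,0],"twist":[0,0,0],"jaw":0.2},{"delta_pos":[0,8,0],"twist":[0,0,0],"jaw":0.2},{"delta_pos":[0,8.4,0],"twist":[0,0,0],"jaw":0.2},{"delta_pos":[0,8.4,0],"twist":[0,0,0],"jaw":0.2},{"delta_pos":[0,8.4,0],"twist":[0,0,0],"jaw":0.2}]'
python3 - <<'E'
from held import *
q,g=held("small",444,33.5,.339,23,"w15")
plan([444,33.5,60],.34+np.pi/2)
dd=np.array([444.6,33.9])-q[:2];M=rotq(telemetry.sense()["ee_rot"]).as_matrix();print("shift tool cm",(M.T@np.r_[dd,0]/10).round(2))
E
```

```text
time_s: 16.15
eef_pos: [446.5, 34.2, 62.9]
ee_rot: [-0.408, 0.408, 0.578, -0.577]
force: [-0.6, -0.2, -0.2]
grip_width: 0.428
small 16941 [4.44855e+02 3.39440e+01 3.41000e-01 2.45370e+01] med 0.24
storage 11652 [4.44987e+02 3.36200e+01 3.38000e-01] med 0.31
t 16.2 p [446.6  34.1  63.2] jawyaw 109.5 tilt 0.05 j [-0.19  0.37  1.92  0.    0.85 -2.1 ] F [ 0.9  0.2 -0.2] w 0.432
 delta_cm [0.03 0.32 0.27]  twists [(array([ 0.001,  0.   , -0.   ]), 109.5), (array([-1.000e-03, -3.141e+00, -1.000e-03]), 289.5)]
shift tool cm [ 0.   -0.    0.03]
```

View pics/w15.png

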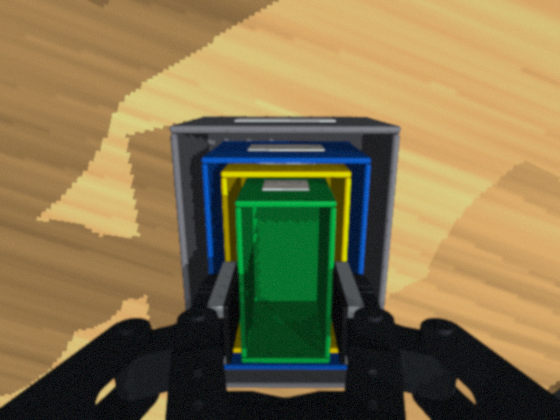

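```bash
python3 -m handwheel '[{"delta_pos":[0,0.1,0.03],"twist":[0,0,0],"jaw":0.2},{"delta_pos":[0,0.1,0.03],"twist":[0,0,0],"jaw":0.2},{"delta_pos":[0,0.1,0.03],"twist":[0,0,0],"jaw":0.7},{"delta_pos":[0,0.1,0.03],"twist":[0,0,0],"jaw":1},{"delta_pos":[0,0.1,0.03],"twist":[0,0,0],"jaw":1},{"delta_pos":[0,0.1,0.03],"twist":[0,0,0],"jaw":1},{"delta_pos":[0,0.1,0.03],"twist":[0,0,0],"jaw":1},{"delta_pos":[0,-1,0.03],"twist":[0,0,0],"jaw":1},{"delta_pos":[0,-3.5,0.03],"twist":[0,0,0],"jaw":1},{"delta_pos":[0,-6,0.03],"twist":[0,0,0],"jaw":1}]'
python3 - <<'E'
from held import *
q,g=held("small",444,33.5,.339,8,"w16")
plan([493.5,304.5,180],-.392+np.pi/2)
E
```

```text
time_s: 17.03
eef_pos: [445.3, 34.1, 123.1]
ee_rot: [0.409, -0.407, -0.577, 0.578]
force: [0.1, 0.1, 0.4]
grip_width: 1.003
small 7637 [4.44214e+02 3.39990e+01 3.36000e-01 8.41400e+00] med 0.26
storage 7339 [4.44993e+02 3.37970e+01 3.40000e-01] med 0.28
t 17.08 p [447.8  33.7 127.9] jawyaw 109.5 tilt 0.36 j [-0.19  0.26  1.86 -0.    1.01 -2.1 ] F [ 2.6 -1.1  5.5] w 1.0
 delta_cm [ 23.98  -5.22 -13.38]  twists [(array([ 0.006,  0.732, -0.001]), 67.5), (array([-1.000e-03, -2.409e+00, -8.000e-03]), 247.5)]
```

View pics/w16.png

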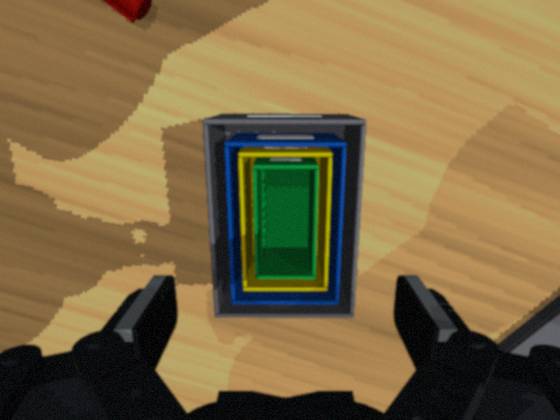

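All three boxes are nested and seated (green's underside at about 8.4 mm, 8 expected). The lid is next.

```bash
python3 -m handwheel '[{"delta_pos":[1.2,-1.5,-0.6],"twist":[0,0.04,0],"jaw":1},{"delta_pos":[4.5,-3,-2.5],"twist":[0,0.14,0],"jaw":1},{"delta_pos":[8,-4.5,-4.5],"twist":[0,0.25,0],"jaw":1},{"delta_pos":[11.6,-5.5,-6.5],"twist":[0,0.36,0],"jaw":1},{"delta_pos":[15.2,-5.5,-8.5],"twist":[0,0.48,0],"jaw":0.8},{"delta_pos":[18.8,-5.5,-10.5],"twist":[0,0.6,0],"jaw":0.6},{"delta_pos":[22,-5.5,-12.4],"twist":[0,0.7,0],"jaw":0.6},{"delta_pos":[23.7,-5.5,-13.4],"twist":[0,0.732,0],"jaw":0.6},{"delta_pos":[23.9,-5.5,-13.5],"twist":[0,0.732,0],"jaw":0.6},{"delta_pos":[23.9,-5.5,-13.5],"twist":[0,0.732,0],"jaw":0.6}]'
python3 - <<'E'
from look import *
q=look("lid",493.5,304.5,-.392,save="w17")
plan([q[0],q[1],20],q[2]+np.pi/2)
E
```

```text
time_s: 17.92
eef_pos: [493.0, 305.6, 177.1]
ee_rot: [0.587, -0.587, -0.394, 0.394]
force: [-0.3, 0.3, -0.3]
grip_width: 0.598
lid wrist 18947 [ 4.93562e+02  3.03847e+02 -3.97000e-01] -22.75 med 0.52
t 17.97 p [493.1 304.4 177.2] jawyaw 67.6 tilt 0.05 j [ 0.35  0.48  1.4  -0.    1.26 -0.83] F [ 0.3  0.  -0.1] w 0.6
 delta_cm [-0.02 15.72 -0.07]  twists [(array([-0.   ,  0.007, -0.001]), 67.3), (array([-1.000e-03, -3.135e+00,  1.000e-03]), 247.3)]
```

View pics/w17.png

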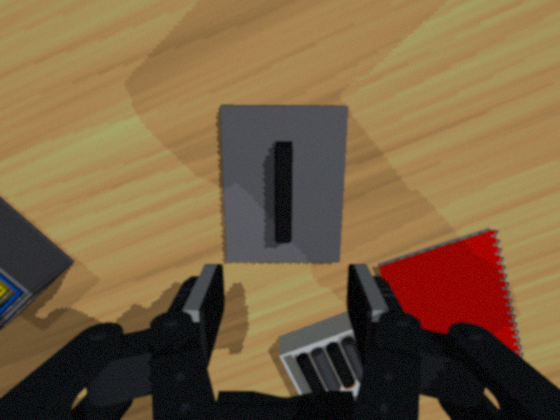

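```bash
python3 -m handwheel '[{"delta_pos":[0,2,-0.05],"twist":[0,0.007,0],"jaw":0.6},{"delta_pos":[0,5,-0.05],"twist":[0,0.007,0],"jaw":0.6},{"delta_pos":[0,8.5,-0.05],"twist":[0,0.007,0],"jaw":0.6},{"delta_pos":[0,12,-0.05],"twist":[0,0.007,0],"jaw":0.6},{"delta_pos":[0,14.5,-0.05],"twist":[0,0.007,0],"jaw":0.6},{"delta_pos":[0,15.5,-0.05],"twist":[0,0.007,0],"jaw":0.5},{"delta_pos":[0,15.8,-0.05],"twist":[0,0.007,0],"jaw":0.4},{"delta_pos":[0,15.8,-0.05],"twist":[0,0.007,0],"jaw":0.3},{"delta_pos":[0,15.8,-0.05],"twist":[0,0.007,0],"jaw":0.1},{"delta_pos":[0,15.8,-0.05],"twist":[0,0.007,0],"jaw":0}]' 60
python3 - <<'E'
from look import *
d=imaging.capture("wrist");cv2.imwrite("pics/w18.png",d["frame"][:,:,::-1])
plan([0,0,0],0)
E
```

```text
time_s: 18.8
eef_pos: [495.0, 304.3, 21.8]
ee_rot: [-0.589, 0.589, 0.392, -0.39]
force: [0.2, -1.2, 4.1]
grip_width: 0.148
t 18.85 p [494.9 304.3  21.8] jawyaw 67.2 tilt 0.19 j [ 0.35  0.67  1.54 -0.    0.93 -0.82] F [-0.6 -2.5  6.3] w 0.145
 delta_cm [-47.26   1.99  33.8 ]  twists [(array([1.000e-03, 1.172e+00, 3.000e-03]), 0.0), (array([ 4.00e-03, -1.97e+00, -1.00e-03]), 180.0)]
```

View pics/w18.png

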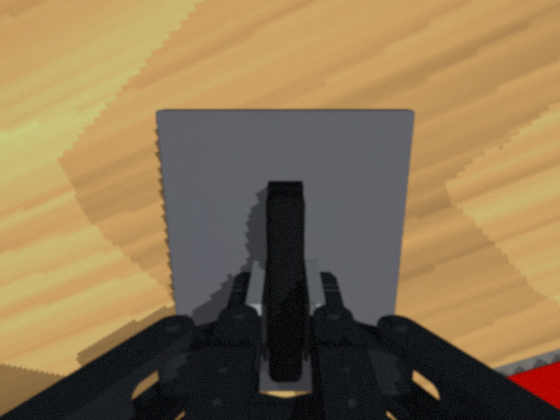

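The bar is gripped (opening 0.147) and centred along its length. Lifting.

```bash
python3 -m handwheel '[{"delta_pos":[0,0,0],"twist":[0,0,0],"jaw":0},{"delta_pos":[0,-0.5,0],"twist":[0,0,0],"jaw":0},{"delta_pos":[0,-1.5,0],"twist":[0,0,0],"jaw":0},{"delta_pos":[0,-3.5,0],"twist":[0,0,0],"jaw":0},{"delta_pos":[0,-6,0],"twist":[0,0,0],"jaw":0},{"delta_pos":[0,-9,0],"twist":[0,0,0],"jaw":0},{"delta_pos":[0,-11.5,0],"twist":[0,0,0],"jaw":0},{"delta_pos":[0,-13,0],"twist":[0,0,0],"jaw":0},{"delta_pos":[0,-13,0],"twist":[0,0,0],"jaw":0},{"delta_pos":[0,-13,0],"twist":[0,0,0],"jaw":0}]' 60
python3 - <<'E'
from look import *
q=look("lid",494,304,-.395,z0=127,save="w19",zmin=-10,zmax=175,free=True)
q=look("storage",444.5,33.7,.339,cam="side",zmax=64)
q=look("storage",444.5,33.7,.339,cam="top",zmax=64)
plan([444.8,33.7,150],.339+np.pi/2)
E
```

```text
time_s: 19.68
eef_pos: [493.9, 304.2, 150.4]
ee_rot: [-0.589, 0.589, 0.392, -0.391]
force: [0.2, -0.6, -2.1]
grip_width: 0.144
lid wrist 50682 [ 4.92815e+02  3.04956e+02 -3.97000e-01  1.96900e+00] -22.75 med 0.41
storage side 795 [4.50324e+02 3.53810e+01 3.48000e-01] 19.95 med 1.6
storage top 1078 [4.41747e+02 3.17350e+01 3.38000e-01] 19.39 med 6.03
t 19.83 p [493.2 303.9 148.4] jawyaw 67.2 tilt 0.15 j [ 0.35  0.51  1.44  0.    1.2  -0.82] F [-0.3 -0.8 -1.5] w 0.151
 delta_cm [-26.78  -0.12  -6.03]  twists [(array([-0.002, -0.738, -0.001]), 109.4), (array([ 1.000e-03,  2.404e+00, -3.000e-03]), 289.4)]
```

View pics/w19.png

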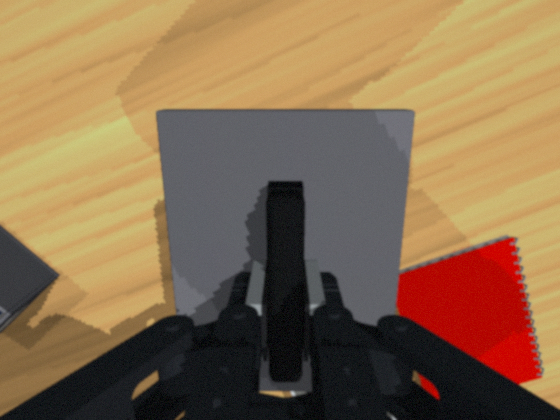

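Run:
```python
from held import *
for f in ("w6","w11","w16"):
    d=np.load(f+".npz");P,C,uv=cloud(d)
    o=~np.any([g(C) for g in M3.values()],axis=0)
    for lim in (255,335):
        k=(np.hypot(*(P[:,:2]-[444,33.5]).T)<84)&o&(P[:,2]>6)&(P[:,2]<64)&(uv[:,1]<lim)&(uv[:,0]>185)&(uv[:,0]<385)
        print(f,lim,fit(P[k],lambda p:sdopen(p,DIM["storage"]),(444,33.5,.339),free_z=True))
for f,z0,c in (("w17",0,(493.5,304)),("w19",128,(493.5,304.5))):
    d=np.load(f+".npz");P,C,uv=cloud(d)
    k=(np.hypot(*(P[:,:2]-c).T)<92)&(P[:,2]>z0-4)&(P[:,2]<z0+(50 if z0==0 else 45))&(uv[:,1]<(265 if z0==0 else 250))&(uv[:,1]>100)
    k&=(C.max(1)-C.min(1)<25)
    if z0: k&=(P[:,2]>z0+2)
    print(f,k.sum(),fit(P[k],sdlid,(*c,-.395),z0=z0,free_z=True))
    kk=k&(abs(P[:,2]-z0-14)<3); A=np.c_[P[kk,:2]-c,np.ones(kk.sum())]; print("plane slope deg",np.degrees(np.linalg.lstsq(A,P[kk,2],rcond=None)[0][:2]).round(2),np.median(P[kk,2]))
```

```text
w6 255 (array([4.44298711e+02, 3.33790068e+01, 3.38324336e-01, 4.39707342e-01]), np.float64(0.18450330644056123))
w6 335 (array([4.44033447e+02, 3.32872141e+01, 3.38291927e-01, 4.26455069e-01]), np.float64(0.17216428228109493))
w11 255 (array([4.44637388e+02, 3.36970771e+01, 3.41093113e-01, 4.83221911e-01]), np.float64(0.28645293483133116))
w11 335 (array([4.43999365e+02, 3.34148693e+01, 3.39113523e-01, 4.43726427e-01]), np.float64(0.25519919300925054))
w16 255 (array([4.45031718e+02, 3.38095012e+01, 3.40273487e-01, 4.91419842e-01]), np.float64(0.2791450807165674))
w16 335 (array([4.44152816e+02, 3.34605848e+01, 3.38710057e-01, 4.36263803e-01]), np.float64(0.26757992921564266))
w17 18730 (array([ 4.93543218e+02,  3.03106193e+02, -3.94753504e-01,  3.56265676e-01]), np.float64(0.46455411459410634))
plane slope deg [ 0.02 -0.02] 14.363120484110658
w19 34079 (array([ 4.92849526e+02,  3.04781591e+02, -3.98651417e-01,  9.75253553e-01]), np.float64(0.4083828623291197))
plane slope deg [ 0.   -0.07] 142.9693396020548
```

```bash
python3 -m handwheel '[{"delta_pos":[-1.3,0,-0.3],"twist":[0,-0.04,0],"jaw":0},{"delta_pos":[-4.5,0,-1],"twist":[0,-0.13,0],"jaw":0},{"delta_pos":[-8.3,0,-1.9],"twist":[0,-0.24,0],"jaw":0},{"delta_pos":[-12.2,0,-2.7],"twist":[0,-0.35,0],"jaw":0},{"delta_pos":[-16.1,0,-3.6],"twist":[0,-0.46,0],"jaw":0},{"delta_pos":[-20,0,-4.5],"twist":[0,-0.57,0],"jaw":0},{"delta_pos":[-23.5,0,-5.3],"twist":[0,-0.67,0],"jaw":0},{"delta_pos":[-26,0,-5.9],"twist":[0,-0.72,0],"jaw":0},{"delta_pos":[-26.7,0,-6.1],"twist":[0,-0.737,0],"jaw":0},{"delta_pos":[-26.8,0,-6.1],"twist":[0,-0.737,0],"jaw":0}]'
python3 - <<'E'
from look import *
d=imaging.capture("side");cv2.imwrite("pics/s20.png",cv2.resize(d["frame"][120:270,220:420,::-1],None,fx=4,fy=4))
d=imaging.capture("wrist");cv2.imwrite("pics/w20.png",d["frame"][:,:,::-1]);np.savez("w20.npz",**d)
P,C,uv=cloud(d);z0=128
k=(np.hypot(*(P[:,:2]-[444,33.5]).T)<92)&(P[:,2]>z0+2)&(P[:,2]<z0+45)&(uv[:,1]<250)&(uv[:,1]>100)&(C.max(1)-C.min(1)<25)
q,e=fit(P[k],sdlid,(444,33.5,.339),z0=z0,free_z=True);print(q.round(3),e)
k=(np.hypot(*(P[:,:2]-[444,33.5]).T)<84)&(P[:,2]>4)&(P[:,2]<64);print("storage pts",k.sum())
plan([445.2,33.8,100],.3387+np.pi/2)
dd=np.array([444.1,33.4])-q[:2];M=rotq(telemetry.sense()["ee_rot"]).as_matrix();print("shift tool cm",(M.T@np.r_[dd,0]/10).round(2),"dyaw",.3387-q[2])
E
```

```text
time_s: 20.67
eef_pos: [445.5, 31.9, 149.1]
ee_rot: [0.41, -0.409, -0.576, 0.577]
force: [0.3, 0.5, -1.6]
grip_width: 0.147
[ 4.44591e+02  3.27070e+01  3.36000e-01 -1.69000e-01] 0.41226311933168347
storage pts 0
t 20.77 p [445.8  33.6 149.3] jawyaw 109.3 tilt 0.07 j [-0.19  0.23  1.84  0.    1.07 -2.1 ] F [ 0.3  0.8 -1.2] w 0.145
 delta_cm [0.03 4.93 0.04]  twists [(array([-0.001, -0.002,  0.001]), 109.4), (array([-1.00e-03,  3.14e+00, -2.00e-03]), 289.4)]
shift tool cm [0.08 0.   0.02] dyaw 0.0029209996090309165
```

View pics/s20.png

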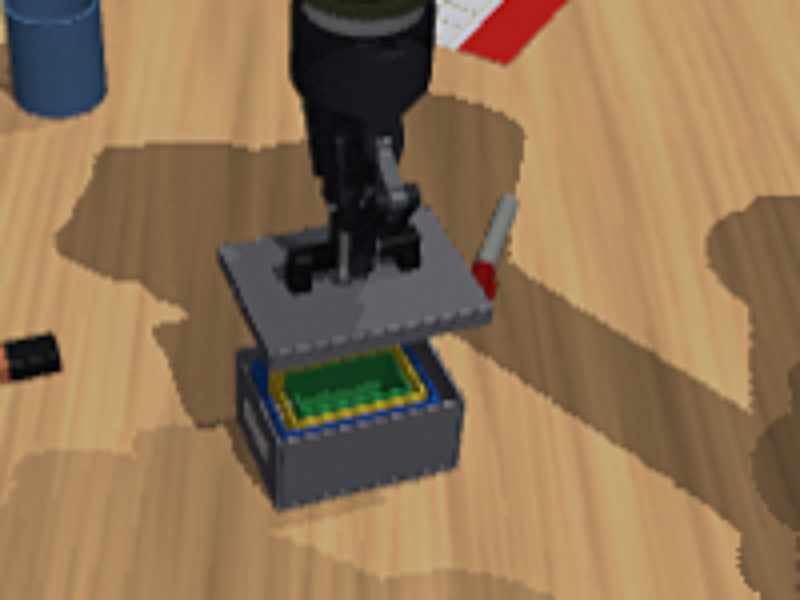

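View pics/w20.png

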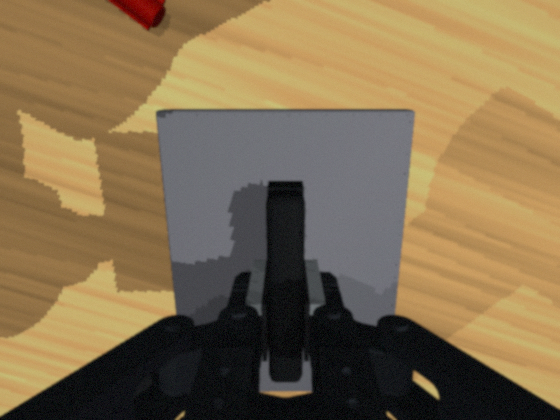

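```bash
python3 -m handwheel '[{"delta_pos":[0,0.5,0],"twist":[0,-0.002,0],"jaw":0},{"delta_pos":[0,1.5,0],"twist":[0,-0.002,0],"jaw":0},{"delta_pos":[0,2.5,0],"twist":[0,-0.002,0],"jaw":0},{"delta_pos":[0,3.5,0],"twist":[0,-0.002,0],"jaw":0},{"delta_pos":[0,4.5,0],"twist":[0,-0.002,0],"jaw":0},{"delta_pos":[0,5.2,0],"twist":[0,-0.002,0],"jaw":0},{"delta_pos":[0,5.6,0],"twist":[0,-0.002,0],"jaw":0},{"delta_pos":[0,5.7,0],"twist":[0,-0.002,0],"jaw":0},{"delta_pos":[0,5.7,0],"twist":[0,-0.002,0],"jaw":0},{"delta_pos":[0,5.7,0],"twist":[0,-0.002,0],"jaw":0}]'
python3 - <<'E'
from look import *
d=imaging.capture("side");cv2.imwrite("pics/s21.png",cv2.resize(d["frame"][120:270,220:420,::-1],None,fx=4,fy=4));np.savez("s21.npz",**d)
Ps,Cs,us=cloud(d)
k=(np.hypot(*(Ps[:,:2]-[443.5,33.5]).T)<90)&(Ps[:,2]>4)&(Ps[:,2]<60)
print("side storage",fit(Ps[k],lambda p:sdopen(p,DIM["storage"]),(443.5,33.5,.339))[0])
k=(np.hypot(*(Ps[:,:2]-[443.5,33.5]).T)<95)&(Ps[:,2]>68)&(Ps[:,2]<115)
print("side lid",fit(Ps[k],sdlid,(443.5,33.5,.339),z0=70,free_z=True))
d=imaging.capture("wrist");cv2.imwrite("pics/w21.png",d["frame"][:,:,::-1]);np.savez("w21.npz",**d)
P,C,uv=cloud(d);z0=70
k=(np.hypot(*(P[:,:2]-[444,33.5]).T)<92)&(P[:,2]>z0+2)&(P[:,2]<z0+45)&(uv[:,1]<250)&(uv[:,1]>100)&(C.max(1)-C.min(1)<25)
q,e=fit(P[k],sdlid,(444,33.5,.339),z0=z0,free_z=True);print("wrist lid",q.round(3),e)
plan([445.2,33.8,100],.3387+np.pi/2)
dd=np.array([444.1,33.4])-q[:2];M=rotq(telemetry.sense()["ee_rot"]).as_matrix();print("shift tool cm",(M.T@np.r_[dd,0]/10).round(2),"dyaw",.3387-q[2])
E
```

```text
time_s: 21.6
eef_pos: [446.3, 33.6, 93.1]
ee_rot: [-0.408, 0.408, 0.578, -0.577]
force: [0.4, 0.2, -1.5]
grip_width: 0.151
side storage [4.43544984e+02 3.34551146e+01 3.37265159e-01]
side lid (array([4.44657581e+02, 3.37344261e+01, 3.39697363e-01, 1.39834964e+00]), np.float64(0.787200067584763))
wrist lid [4.45207e+02 3.34940e+01 3.39000e-01 1.78400e+00] 0.4127648656029379
t 21.7 p [446.3  33.5  93.2] jawyaw 109.5 tilt 0.05 j [-0.19  0.32  1.9   0.    0.93 -2.1 ] F [ 0.  -0.9 -0.6] w 0.149
 delta_cm [ 0.06 -0.68  0.09]  twists [(array([ 0.001,  0.002, -0.   ]), 109.4), (array([-1.00e-03, -3.14e+00, -1.00e-03]), 289.4)]
shift tool cm [ 0.03 -0.    0.11] dyaw 8.637790836663051e-05
```

View pics/s21.png

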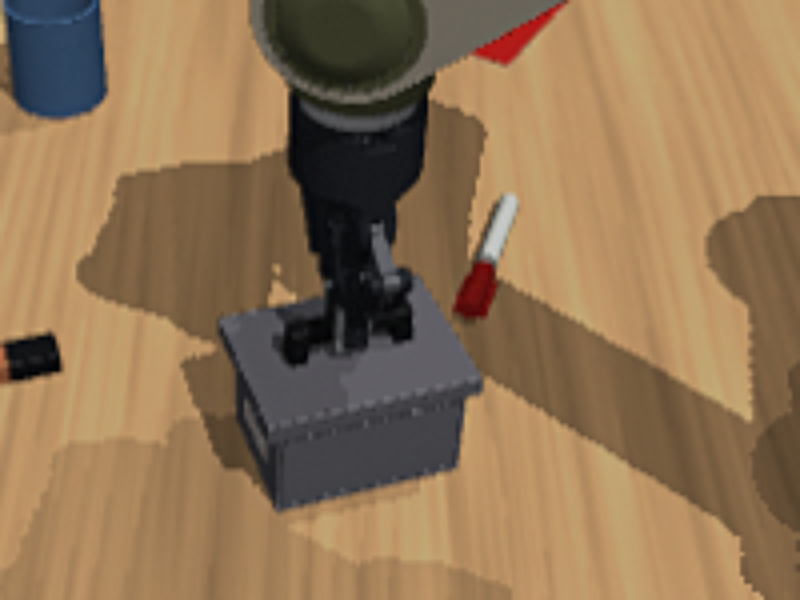

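View pics/w21.png

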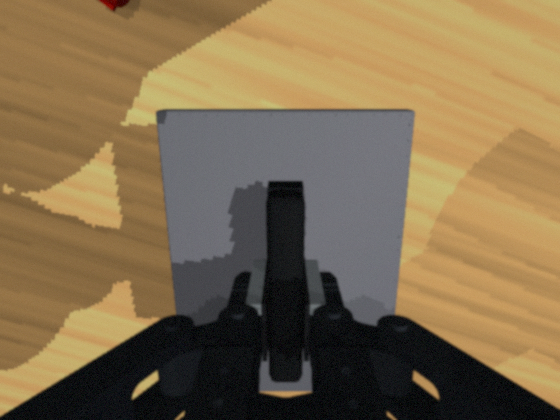

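Both cameras put the lid level, at the right yaw and about 1.1 mm off in x (4 mm clearance). I'll correct that and lower it gently.

```bash
python3 -m handwheel '[{"delta_pos":[0.03,0,0.12],"twist":[0,0,0],"jaw":0},{"delta_pos":[0.03,0,0.12],"twist":[0,0,0],"jaw":0},{"delta_pos":[0.03,0.3,0.12],"twist":[0,0,0],"jaw":0},{"delta_pos":[0.03,0.6,0.12],"twist":[0,0,0],"jaw":0},{"delta_pos":[0.03,0.9,0.12],"twist":[0,0,0],"jaw":0},{"delta_pos":[0.03,1.2,0.12],"twist":[0,0,0],"jaw":0},{"delta_pos":[0.03,1.5,0.12],"twist":[0,0,0],"jaw":0},{"delta_pos":[0.03,1.75,0.12],"twist":[0,0,0],"jaw":0},{"delta_pos":[0.03,1.85,0.12],"twist":[0,0,0],"jaw":0},{"delta_pos":[0.03,1.85,0.12],"twist":[0,0,0],"jaw":0}]'
python3 - <<'E'
from look import *
d=imaging.capture("side");cv2.imwrite("pics/s22.png",cv2.resize(d["frame"][120:270,220:420,::-1],None,fx=4,fy=4))
plan([445.2,33.8,73.8],.3387+np.pi/2)
E
```

```text
time_s: 22.53
eef_pos: [444.7, 33.4, 74.0]
ee_rot: [0.408, -0.408, -0.577, 0.577]
force: [-0.7, -0.7, -1.0]
grip_width: 0.149
t 22.58 p [444.8  33.4  74.2] jawyaw 109.5 tilt 0.01 j [-0.19  0.35  1.92 -0.    0.88 -2.1 ] F [-0.4 -0.5 -1. ] w 0.149
 delta_cm [ 0.03  0.04 -0.05]  twists [(array([-0.   ,  0.002,  0.   ]), 109.4), (array([ 0.  , -3.14,  0.  ]), 289.4)]
```

View pics/s22.png

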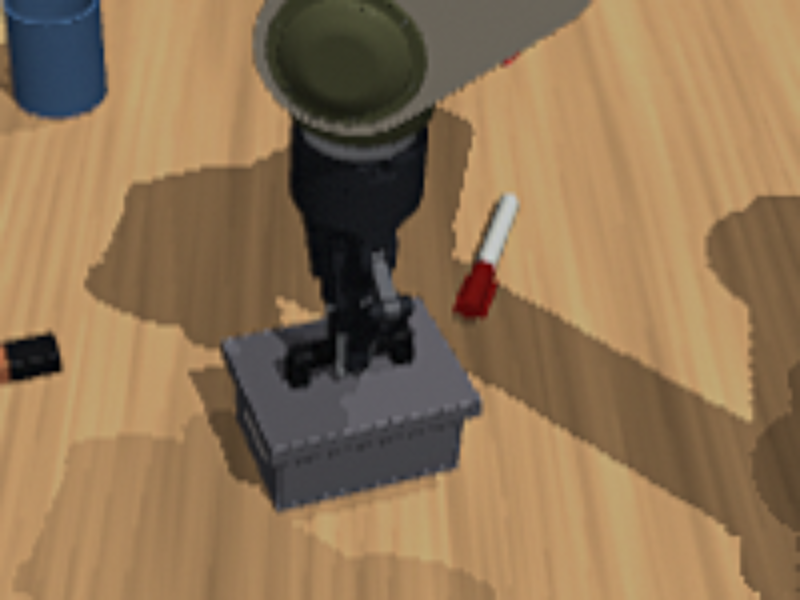

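There's no contact force and the skirt is already about 10 mm below the rim, so I'm releasing and retreating.

```bash
python3 -m handwheel '[{"delta_pos":[0,0.04,0],"twist":[0,0,0],"jaw":0},{"delta_pos":[0,0.04,0],"twist":[0,0,0],"jaw":0.3},{"delta_pos":[0,0.04,0],"twist":[0,0,0],"jaw":0.5},{"delta_pos":[0,0.04,0],"twist":[0,0,0],"jaw":0.5},{"delta_pos":[0,0.04,0],"twist":[0,0,0],"jaw":0.5},{"delta_pos":[0,-1,0],"twist":[0,0,0],"jaw":0.5},{"delta_pos":[0,-4,0],"twist":[0,0,0],"jaw":0.5},{"delta_pos":[0,-7.5,0],"twist":[0,0,0],"jaw":0.5},{"delta_pos":[0,-10.5,0],"twist":[0,0,0],"jaw":0.5},{"delta_pos":[0,-12,0],"twist":[0,0,0],"jaw":0.5}]'
python3 - <<'E'
from look import *
look("lid",444,33.5,.339,z0=52,zmin=2,zmax=100,free=True,save="w23")
plan([300,300,250])
E
```

```text
time_s: 23.42
eef_pos: [445.8, 33.3, 197.9]
ee_rot: [-0.406, 0.41, 0.578, -0.577]
force: [0.7, -0.4, -0.2]
grip_width: 0.5
lid wrist 23007 [4.43793e+02 3.33110e+01 3.40000e-01 3.10000e-01] 19.45 med 0.45
t 23.47 p [446.5  33.1 199.2] jawyaw 109.5 tilt 0.45 j [-0.19  0.17  1.77 -0.    1.19 -2.1 ] F [ 0.8 -0.3  3.3] w 0.502
 delta_cm [30.03 -5.23  4.86]  twists [(array([ 0.007,  0.   , -0.004]), 109.5)]
```

View pics/w23.png

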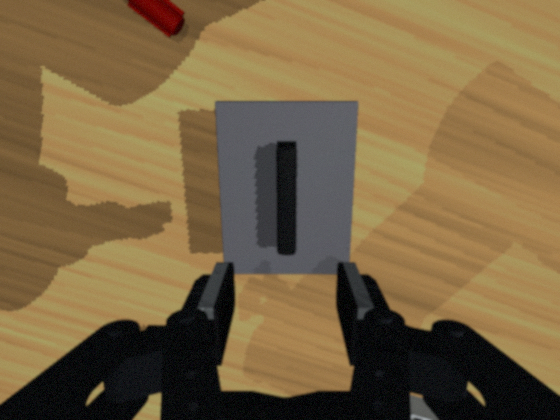

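The lid is shut and squared (fit 443.8, 33.3, skirt at 52.3 mm, yaw 19.5°). I'll move the arm aside for a final overall check.

```bash
python3 -m handwheel '[{"delta_pos":[1.5,-0.3,0.2],"twist":[0,0,0],"jaw":0.5},{"delta_pos":[4.5,-1,0.7],"twist":[0,0,0],"jaw":0.5},{"delta_pos":[8,-2,1.3],"twist":[0,0,0],"jaw":0.5},{"delta_pos":[11.5,-3,1.9],"twist":[0,0,0],"jaw":0.5},{"delta_pos":[15,-4,2.4],"twist":[0,0,0],"jaw":0.5},{"delta_pos":[18.5,-5,3],"twist":[0,0,0],"jaw":0.5},{"delta_pos":[22,-5,3.6],"twist":[0,0,0],"jaw":0.5},{"delta_pos":[25,-5,4],"twist":[0,0,0],"jaw":0.5},{"delta_pos":[27,-5,4.3],"twist":[0,0,0],"jaw":0.5},{"delta_pos":[27.5,-5,4.4],"twist":[0,0,0],"jaw":0.5}]'
python3 - <<'E'
from look import *
d=imaging.capture("top");cv2.imwrite("pics/top24.png",d["frame"][:,:,::-1])
a=np.load("top0.npz")["frame"].astype(int);b=d["frame"].astype(int)
S=imaging.capture("side");cv2.imwrite("pics/side24.png",S["frame"][:,:,::-1])
P,C,uv=cloud(S)
k=(np.hypot(*(P[:,:2]-[443.5,33.5]).T)<90)&(P[:,2]>4)&(P[:,2]<50)
print("side storage",fit(P[k],lambda p:sdopen(p,DIM["storage"]),(443.5,33.5,.339)))
k=(np.hypot(*(P[:,:2]-[443.5,33.5]).T)<95)&(P[:,2]>55)&(P[:,2]<100)
print("side lid",fit(P[k],sdlid,(443.5,33.5,.339),z0=52,free_z=True))
kk=k&(abs(P[:,2]-66)<3);A=np.c_[P[kk,:2]-[443.5,33.5],np.ones(kk.sum())];print("slope deg",np.degrees(np.linalg.lstsq(A,P[kk,2],rcond=None)[0][:2]),np.median(P[kk,2]))
plan([0,0,0])
E
```

```text
time_s: 24.3
eef_pos: [310.0, 279.8, 243.9]
ee_rot: [0.407, -0.407, -0.578, 0.578]
force: [0.3, -0.2, -0.7]
grip_width: 0.499
side storage (array([4.43419985e+02, 3.34468056e+01, 3.35998839e-01]), np.float64(0.6391242850008965))
side lid (array([4.43314101e+02, 3.28371765e+01, 3.36689497e-01, 1.13733453e-01]), np.float64(0.7660362287586651))
slope deg [ 0.08299521 -0.08256345] 66.03059932527697
t 24.4 p [311.2 278.2 243.9] jawyaw 109.6 tilt 0.04 j [ 0.45  0.06  1.77 -0.    1.31 -1.47] F [ 0.8 -0.4  0.1] w 0.505
 delta_cm [-15.76  24.41  38.63]  twists [(array([-0.001, -0.   , -0.   ]), 109.6)]
```

View pics/top24.png

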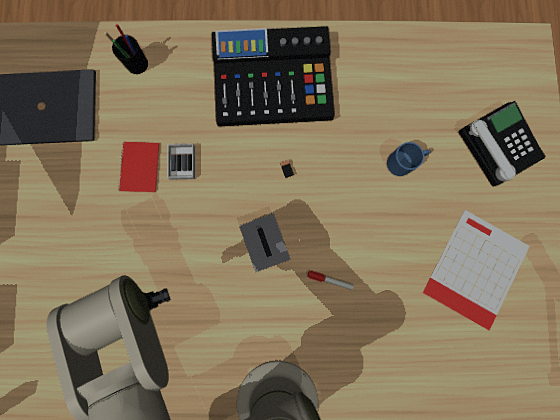

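View pics/side24.png

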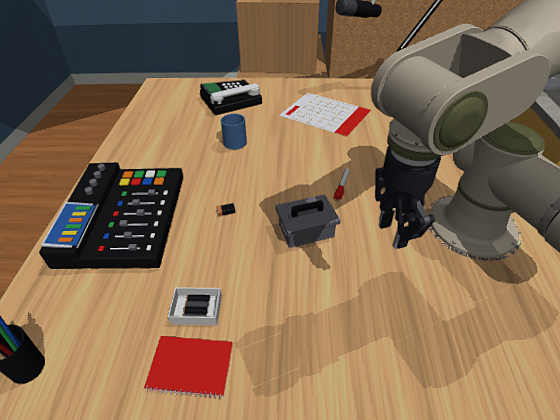

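The lid is level and seated: its plate top measures 66.0 mm, as expected. In the top and side views the tray, 9V, marker, notebook and mug show at the same pixels as at the start. Handing in.

```bash
python3 -c "
from rig import ctrl
print(ctrl.finish_job())"
```

```text
the job is handed in; nothing more can be done
None
```

I nested blue into the storage box, yellow into blue and green into yellow, in that order, then lowered the lid onto the storage box and moved the arm clear. I handed the job in at about 24.4 s.

**Boxes:** each was lowered and then let go for the last 14–17 mm, by estimate. The fingers are too thick to go down between the boxes. The undersides then measured 3.5, 5.9 and 8.4 mm, against 3, 5.5 and 8 mm for fully down; the camera reads about 0.4 mm high. All three were centred.

**Lid:** the plate top is at 66.0 mm, as expected when shut, and level within about 0.1°. The skirt edge is at about 52 mm and the yaw matches the box. The lid sits within 1 mm of the box centre, where there is 4 mm of clearance.

**Everything else:** comparing the first and last pictures by eye, the battery tray, 9V battery, marker, notebook and mug had not moved. The forces I read stayed below about 8 N.

**Disagreements:**
- The cameras differed by 1–3 mm in places, so I aligned the boxes and lid on the wrist camera.
- Blue slid about 3–4 mm sideways when the jaws first closed on it, which I corrected before placing it.
- Two fits of the storage box, made from the side and top cameras just after lifting the lid, were wrong because they picked up the nested boxes. I ignored them.

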